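# Load sprockets on the keyed spindle with separators

### The arm

A 7-joint arm with a two-finger parallel gripper is mounted at the origin on the work surface. World frame = base frame: x ahead of the robot, y to its left, z up, the work surface at z = 0. Lengths are in mm, angles in rad, forces in N, time in s.
With the tool pointing down it reaches from about 400 to 900 mm from the base axis. Payload 5.5 kg.
Tool frame: the origin (TCP) lies midway between the tips of the shut fingers; the grasp point (between the pads) lies 19 mm behind it; z points along the fingers, y is the direction in which the jaws open and shut (so a half turn about z gives the same grasp; the last joint's range is limited). The gripper opens to 92 mm and grips with 3 to 60 N. Pads are 19 mm wide; open, the fingers measure 130 mm over their backs; the gripper's body (75 mm by 190 mm) begins 47 mm behind the grasp point.
Start: joints at [-0.9, 0.501, -0.427, 1.55, 0.221, 1.138, -0.21], TCP at [257.747, 596.713, 226.729] pointing down, gripper open.
Joint ranges: [-2.88, 2.88], [-0.31, 2.03], [-1.54, 1.56], [0.2, 2.42], [-1.41, 4.55], [0.19, 2.02], [-2.57, 2.57]. Speed limits (rad/s): [2.57, 2.57, 3.14, 3.14, 3.14, 3.14, 3.14].

### API

Orientations are given as [roll, pitch, yaw] about the fixed x, y, z axes, in that order (R = Rz(yaw) Ry(pitch) Rx(roll)).
In Python, from station import sensors, eyes, env gives the robot as it stands. The module is installed in compiled form; this text tells all that it offers.
- The arm moves only by the tool servo_tool, never from a script. Its argument "steps" is a list of rows, each a list of 7 numbers: the shift along the tool's x, y, z scaled (see below), then the turn, a rotation vector about the tool's x, y, z scaled (see below), then the closure, from -1 (fully open) to 1 (shut). A call has 1 to 10 rows; each row shifts and turns the commanded pose from where the row before left it, along the tool's axes as they then stand; what a row does not reach is not made up. The controller multiplies each number of a shift by 20 mm and each number of a turn by 0.08 rad. A row lasts 1/8 s, in which the tool goes at most 62.5 mm and 10.7 degrees, less where a joint would pass 70% of its speed; a pose out of reach is approached as far as the arm can. A call with a number of a shift or a turn outside -1 to 1 is refused whole. A call with a gripper value outside its range is refused whole. The fingers move at their own pace and stop on an object; the grip force is fixed at half the most. Time passes only in rows, so rows that do not move let the fingers close. It gives the time, the measured TCP pose, the force and the opening at its end, in the units of the state.
- sensors.sense(): the state, without advancing time (a new reading comes with each control period).
- eyes.camera(name): name is "side" or "top"; returns the picture (400x640x3 uint8, red, green, blue); there is no depth.
- eyes.get_calibration(name): a dict with "camera_matrix" (3x3 intrinsics, pixels), "k1" (the pictures are not rectified: a ray, as slopes to the right and down, at radius r is drawn at 1 + k1 r^2 times it, then the intrinsics apply), "rvec" (rotation vector, rad) and "tvec" (3), from world to camera coordinates, as OpenCV has them. Camera axes: x right, y down, z forward; pixel columns grow to the right and rows downward; lengths in mm; the calibration is good to about 2 mm. A picture is of the moment at which its call begins. get_calibration takes no time and is no camera call.
- env.close_job(): hands the job in, once; it reports no verdict.
The state is a dict: "t": time; "joint_positions": joint angles; "qvel": joint speeds; "joint_torque": joint torques, N m; "tcp_pos": TCP position; "eef_rot": TCP orientation; "ft_force": force on the tool from outside, world axes, zero at the start; "ft_torque": the same for the moment, N m; "grip_width": finger opening in mm.
Only numpy, scipy, OpenCV 4.12 (cv2) and the standard library are available. Lean on these libraries where they do the work, as an engineer would, in place of code of your own. Each camera call takes 0.05 s, during which the arm holds its last target.

### The job

Pack the loose sprockets on the keyed transport spindle: swing the red keeper fully aside, then slide every sprocket that is on the bench down the splined hub, largest first and smallest last, yellow paint mark up, turning each so that its wide slot finds the hub's yellow master rib. Lay one blue separator sheet flat on top of each sprocket before the next one goes on, the topmost sprocket too, everything fully home with no gaps; a separator that is not needed stays off the spindle. Finally swing the keeper back over the hub, and do not disturb the carbon end cap, the bolt tray or the grease can.

Things in the scene. Friction and masses are not known exactly. Their poses are not given: they have to be found in the camera images.
- hub_seat (a point): centre of the top face of the round seat (44 mm diameter), 26 mm above the bench (14 mm seat on a 12 mm base plate), where the splined hub begins and the lowest sprocket comes to rest. +x points to the yellow master rib, +z up. Fixed, does not turn
- hub_tip (a point): top of the upright splined hub, 59 mm above the seat. Core 28 mm in diameter, its top 9 mm (2 mm straight, 7 mm taper) free of ribs, which centres a sprocket roughly; four ribs 90 degrees apart reach 19 mm from the axis and rise 50 mm above the seat: three bare steel ones 6 mm wide and one yellow master rib 10 mm wide on +x
- keeper (a joint): angle of the red keeper arm about its upright post, rad: 0 = over the hub (it blocks the hub), 1.75 = fully aside (end stop). It turns clockwise seen from above as it grows, stays where it is left, light friction (about 0.4 N at the knob). The arm is a bar 20 mm wide, its underside 90 mm and its top 99 mm above the bench, 5 mm above the hub's tip
- keeper_knob (a point): middle of the gripping length of the black upright knob at the keeper's free end: 18 mm in diameter, from 99 to 137 mm above the bench (this point is 120 mm above it), 155 mm from the keeper's pivot; it turns with the arm
- keeper_pivot (a point): point on the keeper's vertical pivot axis, 120 mm above the bench. The post (22 mm diameter) stands 110 mm from the hub's axis; when the keeper is at 0 the line from pivot to knob passes over the hub's axis and ends 45 mm beyond it
- cog_large_mid (a point): centre (half-way up) of the large sprocket, dark steel: a toothed ring 62 mm across the tips, 12 mm thick, lying flat, yellow paint mark up. Bore 31 mm with four slots out to 20.5 mm from the axis: three 8.5 mm wide, one master slot 13 mm wide. +x points to the master slot, marked by a yellow stripe across the ring; +z up. About 0.16 kg. May be absent
- cog_medium_mid (a point): centre (half-way up) of the medium sprocket, reddish bronze: a toothed ring 58 mm across the tips, 12 mm thick, lying flat, yellow paint mark up. Bore 31 mm with four slots out to 20.5 mm from the axis: three 8.5 mm wide, one master slot 13 mm wide. +x points to the master slot, marked by a yellow stripe across the ring; +z up. About 0.16 kg. May be absent
- cog_small_mid (a point): centre (half-way up) of the small sprocket, green anodised: a toothed ring 54 mm across the tips, 12 mm thick, lying flat, yellow paint mark up. Bore 31 mm with four slots out to 20.5 mm from the axis: three 8.5 mm wide, one master slot 13 mm wide. +x points to the master slot, marked by a yellow stripe across the ring; +z up. About 0.16 kg. May be absent
- sep0_mid (a point): centre (half-way up) of a blue rigid plastic separator sheet, 78 mm (its x) by 62 mm (its y) by 5 mm thick, with an eight-sided hole, 42 mm across its flats, in its middle, lying flat; 40 g. All three separators are alike; it may lie any way round on the spindle
- sep1_mid (a point): centre (half-way up) of a blue rigid plastic separator sheet, 78 mm (its x) by 62 mm (its y) by 5 mm thick, with an eight-sided hole, 42 mm across its flats, in its middle, lying flat; 40 g. All three separators are alike; it may lie any way round on the spindle
- sep2_mid (a point): centre (half-way up) of a blue rigid plastic separator sheet, 78 mm (its x) by 62 mm (its y) by 5 mm thick, with an eight-sided hole, 42 mm across its flats, in its middle, lying flat; 40 g. All three separators are alike; it may lie any way round on the spindle
- cog_large: the large sprocket itself (origin at the centre of its underside); see its centre point
- cog_medium: the medium sprocket itself (origin at the centre of its underside); see its centre point
- cog_small: the small sprocket itself (origin at the centre of its underside); see its centre point
- sep0: a separator itself (origin at the centre of its underside); see its centre point
- sep1: a separator itself (origin at the centre of its underside); see its centre point
- sep2: a separator itself (origin at the centre of its underside); see its centre point
- end_cap: bystander: open dark carbon exhaust end cap, about 125 x 185 x 75 mm, origin under its centre; leave alone
- bolt_tray: bystander: clear tray of bolts, 100 x 100 x 30 mm, origin under its centre; leave alone
- grease: bystander: blue grease can, 56 mm diameter, 130 mm tall, origin under its centre; leave alone
Mind the look-alikes: they are no part of the job. What is shaped like the cog_medium but purple is not meant.

How it is judged (in metres and radians):
On the way, in this order (a step that is already met when the one before it is completed fails the run):
1. the keeper is swung fully aside (beyond 1.4 rad) (value of joint keeper above 1.4 rad), for 0.2 s.
2. every sprocket is home on the hub, largest lowest, each with a separator flat on it (horizontal distance between each of cog_large_mid, cog_medium_mid, cog_small_mid and hub_seat below 0.0035 m and angle between each of cog_large_mid, cog_medium_mid, cog_small_mid's own z axis and vertical below 0.08 rad and angle between the x axis of each of cog_large_mid, cog_medium_mid, cog_small_mid and the x axis of hub_seat, either way round below 0.2 rad and z of cog_large_mid in the frame of hub_seat between 0.003 and 0.008 m and ((z of sep0_mid in the frame of cog_large_mid between 0.006 and 0.0107 m and horizontal distance between sep0_mid and cog_large_mid below 0.006 m and angle between sep0_mid's own x axis and vertical above 1.49 rad) or (z of sep1_mid in the frame of cog_large_mid between 0.006 and 0.0107 m and horizontal distance between sep1_mid and cog_large_mid below 0.006 m and angle between sep1_mid's own x axis and vertical above 1.49 rad) or (z of sep2_mid in the frame of cog_large_mid between 0.006 and 0.0107 m and horizontal distance between sep2_mid and cog_large_mid below 0.006 m and angle between sep2_mid's own x axis and vertical above 1.49 rad)) and (z of cog_medium_mid in the frame of hub_seat between 0.003 and 0.008 m or (distance between cog_medium_mid and sep0_mid below 0.0112 m and z of sep0_mid in the frame of cog_medium_mid below -0.006 m and horizontal distance between sep0_mid and hub_seat below 0.006 m) or (distance between cog_medium_mid and sep1_mid below 0.0112 m and z of sep1_mid in the frame of cog_medium_mid below -0.006 m and horizontal distance between sep1_mid and hub_seat below 0.006 m) or (distance between cog_medium_mid and sep2_mid below 0.0112 m and z of sep2_mid in the frame of cog_medium_mid below -0.006 m and horizontal distance between sep2_mid and hub_seat below 0.006 m)) and ((z of sep0_mid in the frame of cog_medium_mid between 0.006 and 0.0107 m and horizontal distance between sep0_mid and cog_medium_mid below 0.006 m and angle between sep0_mid's own x axis and vertical above 1.49 rad) or (z of sep1_mid in the frame of cog_medium_mid between 0.006 and 0.0107 m and horizontal distance between sep1_mid and cog_medium_mid below 0.006 m and angle between sep1_mid's own x axis and vertical above 1.49 rad) or (z of sep2_mid in the frame of cog_medium_mid between 0.006 and 0.0107 m and horizontal distance between sep2_mid and cog_medium_mid below 0.006 m and angle between sep2_mid's own x axis and vertical above 1.49 rad)) and (z of cog_small_mid in the frame of hub_seat between 0.003 and 0.008 m or (distance between cog_small_mid and sep0_mid below 0.0112 m and z of sep0_mid in the frame of cog_small_mid below -0.006 m and horizontal distance between sep0_mid and hub_seat below 0.006 m) or (distance between cog_small_mid and sep1_mid below 0.0112 m and z of sep1_mid in the frame of cog_small_mid below -0.006 m and horizontal distance between sep1_mid and hub_seat below 0.006 m) or (distance between cog_small_mid and sep2_mid below 0.0112 m and z of sep2_mid in the frame of cog_small_mid below -0.006 m and horizontal distance between sep2_mid and hub_seat below 0.006 m)) and ((z of sep0_mid in the frame of cog_small_mid between 0.006 and 0.0107 m and horizontal distance between sep0_mid and cog_small_mid below 0.006 m and angle between sep0_mid's own x axis and vertical above 1.49 rad) or (z of sep1_mid in the frame of cog_small_mid between 0.006 and 0.0107 m and horizontal distance between sep1_mid and cog_small_mid below 0.006 m and angle between sep1_mid's own x axis and vertical above 1.49 rad) or (z of sep2_mid in the frame of cog_small_mid between 0.006 and 0.0107 m and horizontal distance between sep2_mid and cog_small_mid below 0.006 m and angle between sep2_mid's own x axis and vertical above 1.49 rad)) and z of each of cog_medium_mid, cog_small_mid in the frame of cog_large_mid above 0.012 m and z of cog_small_mid in the frame of cog_medium_mid above 0.012 m and distance between sep0_mid and sep1_mid above 0.01 m and distance between each of sep0_mid, sep1_mid and sep2_mid above 0.01 m and not (horizontal distance between sep0_mid and hub_seat below 0.015 m and z of sep0_mid in the frame of hub_seat below 0.006 m) and not (horizontal distance between sep1_mid and hub_seat below 0.015 m and z of sep1_mid in the frame of hub_seat below 0.006 m) and not (horizontal distance between sep2_mid and hub_seat below 0.015 m and z of sep2_mid in the frame of hub_seat below 0.006 m)), for 0.3 s.
3. the keeper is back over the hub (value of joint keeper below 0.15 rad), for 0.2 s.
At the end, for the whole second after the job is handed in: Each sprocket present is keyed on the hub (3.5 mm, level), large below medium below small, lowest on the seat, each other on a separator; one separator flat on each (6 mm off axis, gaps under 2.2 mm), none doubled or under the lowest; keeper within 0.15 rad of the hub; all at rest (all of step 2 and linear speed of each of cog_large, cog_medium, cog_small, sep0, sep1, sep2 below 0.02 m/s and value of joint keeper below 0.15 rad); the robot touches nothing.
It fails at once if the end cap is moved more than 3 cm (distance of end_cap from where it was at the start of the episode above 0.03 m).
It fails at once if the bolt tray is moved more than 3 cm (distance of bolt_tray from where it was at the start of the episode above 0.03 m).
It fails at once if the grease is moved more than 3 cm (distance of grease from where it was at the start of the episode above 0.03 m).
Of cog_large, cog_medium, cog_small only 2 to 3 are there at a start; the rules pass over those that are not, and their reading is None.
At some moment in a run one of cog_large, cog_medium, cog_small, sep0, sep1, sep2 may be knocked a few centimetres aside while the robot is not near it.
It also fails if it takes over 210 s, if anything falls off the work surface, if the arm or the gripper's body presses on something with over 40 N, if the wrist force passes 120 N, or if a joint passes its speed limit or range.

## Working session

There is one attempt and no reset: what is moved stays moved. The work goes in short steps, Python scripts to look and compute and a tool call to move; the robot and the scene stay as the last step left them, time stands still between calls to the robot, and variables do not carry over. Pictures are saved under pics/ and viewed, and the job is handed in when it is done.

Besides the shell and the picture viewer there is one more tool, called by a JSON object that holds its "method" and its "body", one argument or row to a line. servo_tool: Moves the arm, as the interface text tells. Its arguments: {"type":"object","properties":{"steps":{"type":"array"}},"required":["steps"]}

```bash
mkdir -p pics; ls
python3 - <<'E'
from station import sensors, eyes, env
import cv2
s=sensors.sense(); print(s)
for n in ["side","top"]:
    im=eyes.camera(n); cv2.imwrite(f"pics/{n}0.png",im[:,:,::-1]); print(n,eyes.get_calibration(n))
E
```

```text
pics
{'t': 0.0, 'joint_positions': array([-0.89978935,  0.50181246, -0.4267875 ,  1.55142795,  0.22078808,
        1.13830748, -0.21033156]), 'qvel': array([-6.07033161e-05, -2.22906228e-03, -9.18515984e-04,  8.92149849e-04,
       -4.48904530e-04, -2.00116030e-04, -2.09206749e-05]), 'joint_torque': array([ 7.32837816e-04, -5.66608179e+01, -5.81595987e+00, -2.79098403e+01,
       -6.85904967e-02,  3.11836763e-02,  2.12373770e-04]), 'tcp_pos': array([257.55544254, 596.04429395, 225.70939349]), 'eef_rot': array([-3.13969109e+00, -6.66423236e-05,  2.73379626e+00]), 'ft_force': array([-0.68471142, -0.36046134,  0.40970707]), 'ft_torque': array([-0.00094075, -0.03986734,  0.01595896]), 'grip_width': 91.88669611979024}
side {'camera_matrix': array([[467.37252182,   0.        , 321.22536668],
       [  0.        , 467.37252182, 193.62551102],
       [  0.        ,   0.        ,   1.        ]]), 'k1': 0.044688882465484386, 'rvec': array([ 2.33895   , -0.47798398,  0.18722892]), 'tvec': array([-569.95632118,  251.63152627, 1228.73673374])}
top {'camera_matrix': array([[454.90775758,   0.        , 319.88353914],
       [  0.        , 454.90775758, 201.02919002],
       [  0.        ,   0.        ,   1.        ]]), 'k1': -0.05574065082986091, 'rvec': array([ 2.11313622, -2.13704524,  0.14477227]), 'tvec': array([  17.14101211,  613.25355916, 1114.29364991])}
```

View pics/side0.png

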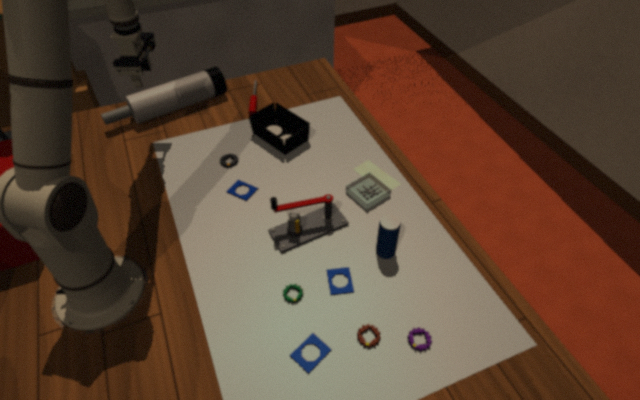

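View pics/top0.png

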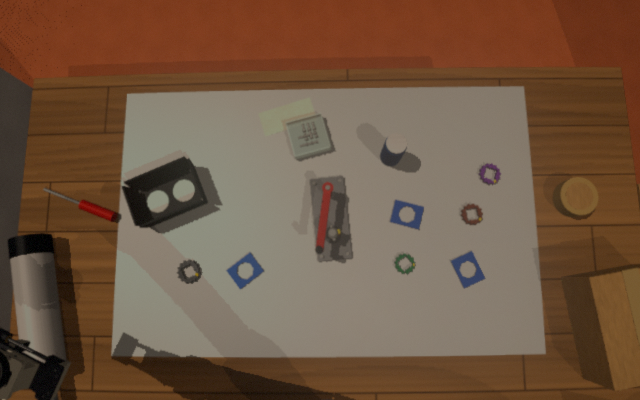

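```bash
cat > h.py <<'E'
from station import sensors, eyes, env
import cv2, numpy as np
from scipy.spatial.transform import Rotation as Rot
def cal(n):
    c=eyes.get_calibration(n); K=c["camera_matrix"]; d=np.array([c["k1"],0,0,0.]); R=Rot.from_rotvec(c["rvec"]).as_matrix(); return K,d,R,np.array(c["tvec"]).ravel()
def ray(n,px):
    K,d,R,t=cal(n); p=cv2.undistortPoints(np.array(px,float).reshape(-1,1,2),K,d).reshape(-1,2)
    v=np.c_[p,np.ones(len(p))]@R; return -R.T@t, v
def onz(n,px,z):
    o,v=ray(n,px); s=(z-o[2])/v[:,2]; return o+s[:,None]*v
def proj(n,P):
    K,d,R,t=cal(n); return cv2.projectPoints(np.array(P,float).reshape(-1,1,3),Rot.from_matrix(R).as_rotvec(),t,K,d)[0].reshape(-1,2)
def tri(a,b):
    o1,v1=ray("top",[a]);o2,v2=ray("side",[b]);v1=v1[0]/np.linalg.norm(v1[0]);v2=v2[0]/np.linalg.norm(v2[0])
    A=np.c_[v1,-v2]; s=np.linalg.lstsq(A,o2-o1,rcond=None)[0]; p,q=o1+s[0]*v1,o2+s[1]*v2; return (p+q)/2,np.linalg.norm(p-q)
def crop(im,x0,x1,y0,y1,f,name):
    cv2.imwrite(name,cv2.resize(im[y0:y1,x0:x1,::-1],None,fx=f,fy=f,interpolation=cv2.INTER_CUBIC))
E
python3 - <<'E'
from h import *
t=cv2.imread("pics/top0.png")[:,:,::-1]; s=cv2.imread("pics/side0.png")[:,:,::-1]
crop(t,290,370,170,270,6,"pics/c1.png"); crop(s,255,365,180,260,7,"pics/c2.png")
crop(t,380,510,150,300,5,"pics/c3.png");crop(t,160,290,230,300,6,"pics/c4.png")
for n in("top","side"): print(n,ray(n,[[320,200]])[0])
print(onz("top",[[190,271],[245,270],[407,214],[467,269],[404,264],[471,214],[489,174]],12))
print(onz("top",[[328,187],[320,248]],[99]), onz("top",[[333,234]],85))
E
```

```text
top [ 425.64283279  -18.742547   1198.54118668]
side [ 266.90472224 -837.85563895 1060.52929777]
[[ 438.86815558  352.4719925    12.        ]
 [ 440.65174353  207.47404703   12.        ]
 [ 582.05713706 -217.09796279   12.        ]
 [ 437.04900903 -366.39302785   12.        ]
 [ 452.06468584 -204.41001701   12.        ]
 [ 579.78463577 -385.18987489   12.        ]
 [ 686.5079289  -440.14308037   12.        ]]
[[640.10191889 -11.29796178  99.        ]
 [490.65614226   9.76382642  99.        ]] [[525.36396907 -22.05824505  85.        ]]
```

View pics/c1.png

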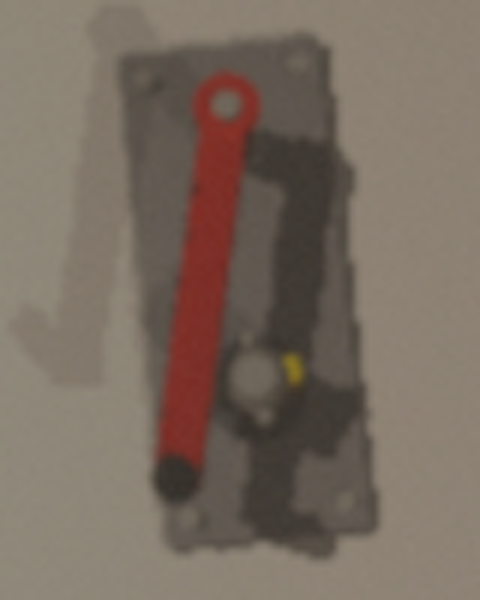

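View pics/c2.png

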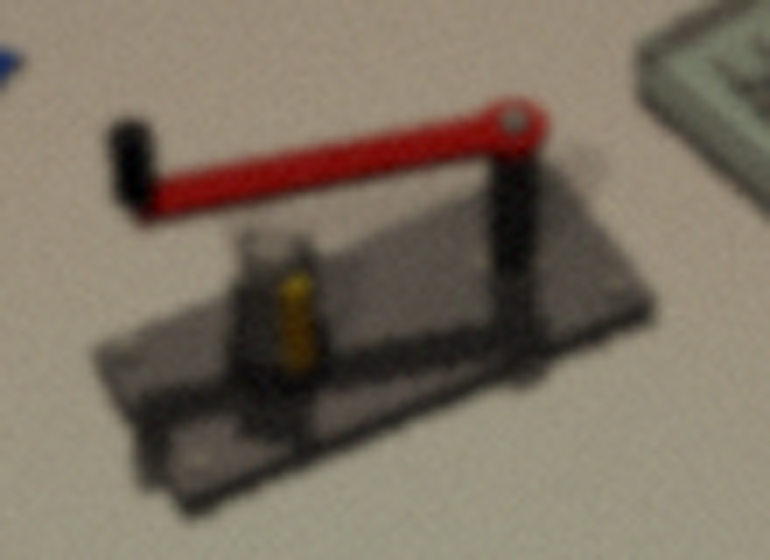

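View pics/c3.png

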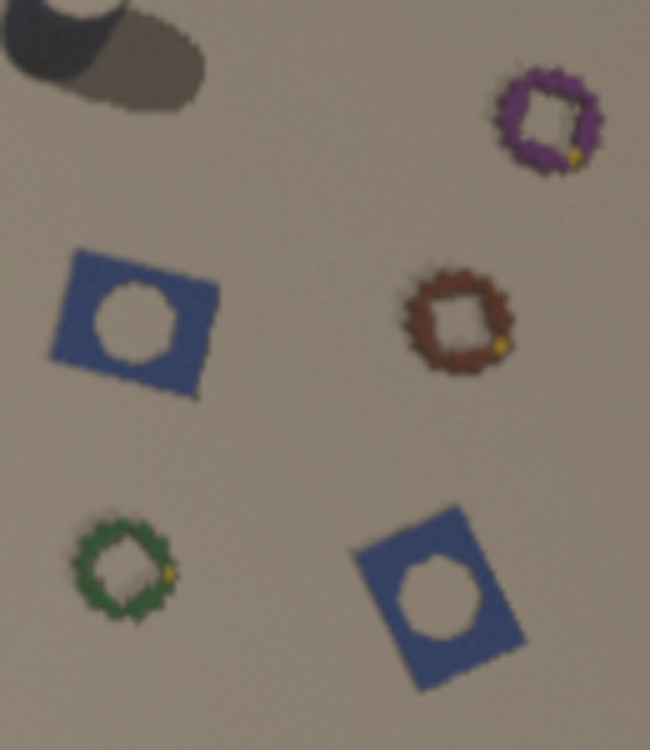

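View pics/c4.png

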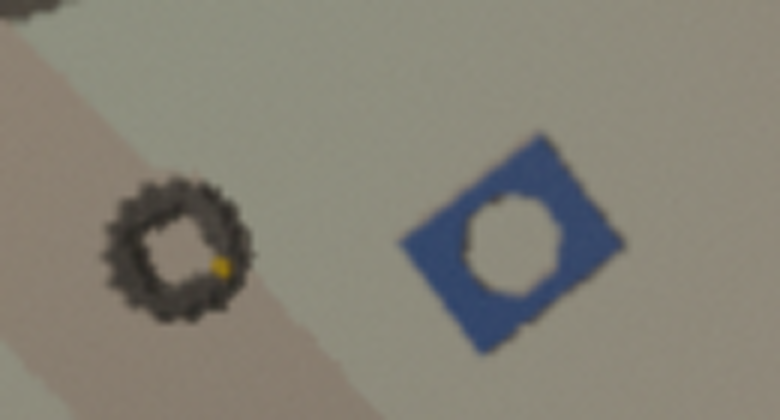

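Run:
```python
from h import *
t=cv2.imread("pics/top0.png")[:,:,::-1]; s=cv2.imread("pics/side0.png")[:,:,::-1]
def cen(m):
    n,l,st,c=cv2.connectedComponentsWithStats(m.astype(np.uint8)); return [(st[i,4],c[i].round(2)) for i in range(1,n) if st[i,4]>3]
ti=t.astype(int); si=s.astype(int)
def hsv(i): return cv2.cvtColor(np.ascontiguousarray(i),cv2.COLOR_RGB2HSV).astype(int)
H=hsv(t)
m=(H[:,:,0]>20)&(H[:,:,0]<32)&(H[:,:,1]>130)&(H[:,:,2]>70)
print("yellow",[c for c in cen(m) if c[0]<60])
k=np.zeros(m.shape,bool);k[240:257,310:328]=ti[240:257,310:328].sum(2)<140
print("knob",cen(k))
for px in ([319.3,249.3],): print(onz("top",[px],137),onz("top",[px],120))
print(tri([319.3,249.3],[273.6,199.5]))
piv=[228/6+290-.4,103/6+170-.4]; print("piv",onz("top",[piv],102), tri(piv,[513/7+255-.4,121/7+180-.4]))
hub=[255/6+290-.4,378/6+170-.4];print("hub",onz("top",[hub],85),tri(hub,[275/7+255-.4,238/7+180-.4]))
```

```text
yellow [(np.int32(5), array([494.4, 180.8])), (np.int32(5), array([479.6, 218.8])), (np.int32(13), array([338.38, 230.85])), (np.int32(5), array([413.4, 264.2])), (np.int32(9), array([196.67, 274.11]))]
knob []
[[485.40948556  10.43520641 137.        ]] [[486.36661573  10.90247213 120.        ]]
(array([484.77181546,  10.78834841, 131.12566778]), np.float64(1.9719364424780144))
piv [[640.11407824 -10.34353303 102.        ]] (array([638.49718885,  -9.80408104,  97.93861444]), np.float64(4.8422538426827355))
hub [[528.82940829 -19.89847626  85.        ]] (array([528.79446694, -19.89416827,  85.16197571]), np.float64(0.04054716651247926))
```

```bash
cat >> h.py <<'E'
def go(x,y,z,yaw=None):
    s=sensors.sense(); p=s["tcp_pos"]; r=s["eef_rot"]; R=Rot.from_euler("xyz",r).as_matrix()
    d=R.T@(np.array([x,y,z])-p)/20
    print("t",round(s["t"],2),"tcp",p.round(1),"rpy",r.round(3),"F",s["ft_force"].round(1),"w",round(s["grip_width"],1),"q",s["joint_positions"].round(2))
    print("units xyz",d.round(2))
    if yaw is not None:
        Rd=Rot.from_euler("xyz",[np.pi,0,yaw]).as_matrix(); print("units rot",(Rot.from_matrix(R.T@Rd).as_rotvec()/0.08).round(2))
E
python3 -c "
from h import *
go(486,10.6,200,np.radians(172.3))"
```

```text
t 0.1 tcp [257.6 596.1 225.8] rpy [-3.14  -0.     2.734] F [ 0.7  0.6 -0.6] w 91.7 q [-0.9   0.5  -0.43  1.55  0.22  1.14 -0.21]
units xyz [-22.09 -22.34   1.33]
units rot [-0.02 -0.   -3.42]
```

{"method": "servo_tool", "body": {
  "steps": [
    [-1,-1,0,0,0,0,-1],
    [-1,-1,0,0,0,0,-1],
    [-1,-1,0,0,0,0,-1],
    [-1,-1,0,0,0,0,-1],
    [-1,-1,0,0,0,0,-1],
    [-1,-1,0,0,0,0,-1],
    [-1,-1,0,0,0,0,-1],
    [-1,-1,0,0,0,0,-1],
    [-1,-1,0,0,0,0,-1],
    [-1,-1,0,0,0,0,-1]
  ]
}}

```text
t: 1.35
tcp_pos: [362.1, 332.6, 226.4]
eef_rot: [-3.141, -0.0, 2.734]
ft_force: [0.2, -0.7, 0.4]
grip_width: 92.1
```

{"method": "servo_tool", "body": {
  "steps": [
    [-1,-1,0,0,0,0,-0.2],
    [-1,-1,0,0,0,0,-0.2],
    [-1,-1,0,0,0,0,-0.2],
    [-1,-1,0,0,0,0,-0.2],
    [-1,-1,0,0,0,0,-0.2],
    [-1,-1,0,0,0,0,-0.2],
    [-1,-1,0,0,0,0,-0.2],
    [-1,-1,0,0,0,0,-0.2],
    [-1,-1,0,0,0,0,-0.2],
    [-1,-1,0,0,0,-1,-0.2]
  ]
}}

```text
t: 2.6
tcp_pos: [466.3, 70.0, 226.4]
eef_rot: [-3.141, -0.001, 2.816]
ft_force: [0.3, -0.6, -0.5]
grip_width: 55.1
```

{"method": "servo_tool", "body": {
  "steps": [
    [0,0,0,0,0,-1,-0.2],
    [0,0,0,0,0,-1,-0.2],
    [0,0,0,0,0,-0.4,-0.2],
    [0,0,0,0,0,0,-0.2]
  ]
}}

```text
t: 3.1
tcp_pos: [466.1, 70.9, 226.6]
eef_rot: [-3.142, -0.0, 3.005]
ft_force: [-0.9, 0.3, 0.5]
grip_width: 55.4
```

```bash
python3 -c "
from h import *
go(486,10.6,110,np.radians(172.3))"
```

```text
t 3.1 tcp [466.1  70.9 226.6] rpy [-3.142 -0.     3.005] F [-0.9  0.3  0.5] w 55.4 q [-0.05  0.16 -0.17  1.99  0.03  1.    1.2 ]
units xyz [-1.4  -2.85  5.83]
units rot [-0.   -0.   -0.03]
```

{"method": "servo_tool", "body": {
  "steps": [
    [-0.5,-0.95,0,0,0,0,-0.2],
    [-0.5,-0.95,0,0,0,0,-0.2],
    [-0.4,-0.95,0.8,0,0,0,-0.1],
    [0,0,1,0,0,0,0],
    [0,0,1,0,0,0,0],
    [0,0,1,0,0,0,0],
    [0,0,1,0,0,0,0],
    [0,0,1,0,0,0,0],
    [0,0,0,0,0,0,0.4],
    [0,0,0,0,0,0,0.4]
  ]
}}

```text
t: 4.35
tcp_pos: [486.8, 10.7, 111.3]
eef_rot: [3.141, 0.001, 3.006]
ft_force: [1.0, 0.4, 0.1]
grip_width: 30.8
```

```bash
python3 -c "
from h import *
go(486,10.6,110,np.radians(172.3))
crop(eyes.camera('top'),280,400,160,270,5,'pics/k1.png');crop(eyes.camera('side'),240,370,150,260,5,'pics/k2.png')"
```

```text
t 4.35 tcp [486.8  10.7 111.3] rpy [3.141e+00 1.000e-03 3.006e+00] F [1.  0.4 0.1] w 30.8 q [ 0.02  0.34 -0.12  2.06  0.06  0.74  1.3 ]
units xyz [ 0.04 -0.01  0.06]
units rot [ 0.    0.01 -0.02]
```

View pics/k2.png

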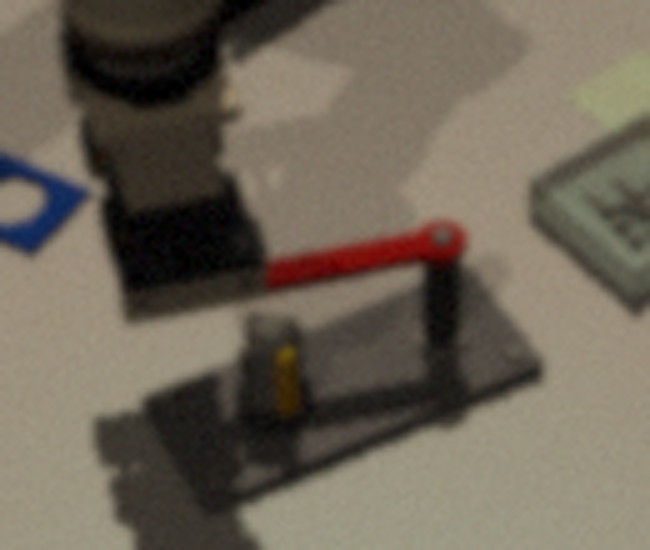

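{"method": "servo_tool", "body": {
  "steps": [
    [-0.025,0.62,0,0,0,1,0.45],
    [-0.025,0.62,0,0,0,1,0.45],
    [-0.025,0.62,0,0,0,1,0.45],
    [-0.025,0.62,0,0,0,1,0.45],
    [-0.025,0.62,0,0,0,1,0.45],
    [-0.025,0.62,0,0,0,1,0.45],
    [-0.025,0.62,0,0,0,1,0.45],
    [-0.025,0.62,0,0,0,1,0.45],
    [-0.025,0.62,0,0,0,1,0.45],
    [-0.025,0.62,0,0,0,1,0.45]
  ]
}}

```text
t: 5.7
tcp_pos: [548.6, 114.9, 111.6]
eef_rot: [3.141, 0.0, 2.203]
ft_force: [0.3, -1.3, -0.0]
grip_width: 25.4
```

```bash
python3 -c "
from h import *
a=np.radians(172.3)-0.8
go(639.5+155*np.cos(a),-10.2+155*np.sin(a),111,a)
crop(eyes.camera('side'),200,370,130,260,4,'pics/k3.png')"
```

```text
t 5.7 tcp [548.6 114.9 111.6] rpy [3.141 0.    2.203] F [ 0.3 -1.3 -0. ] w 25.4 q [-0.28  0.45  0.03  1.89 -0.02  0.8   0.39]
units xyz [ 0.02 -0.06  0.03]
units rot [ 0.01  0.   -0.05]
```

View pics/k3.png

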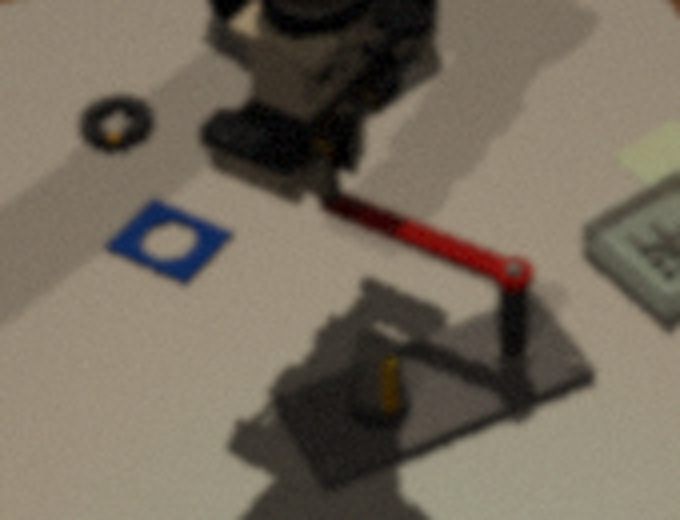

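Keeper follows. Continue nine more rows, then rise.

{"method": "servo_tool", "body": {
  "steps": [
    [-0.025,0.62,0,0,0,1,0.45],
    [-0.025,0.62,0,0,0,1,0.45],
    [-0.025,0.62,0,0,0,1,0.45],
    [-0.025,0.62,0,0,0,1,0.45],
    [-0.025,0.62,0,0,0,1,0.45],
    [-0.025,0.62,0,0,0,1,0.45],
    [-0.025,0.62,0,0,0,1,0.45],
    [-0.025,0.62,0,0,0,1,0.45],
    [-0.025,0.5,0,0,0,0.8,0.45],
    [0,0,0,0,0,0,0.45]
  ]
}}

```text
t: 7.0
tcp_pos: [651.5, 144.0, 111.2]
eef_rot: [3.141, -0.0, 1.503]
ft_force: [0.0, -0.5, 0.3]
grip_width: 25.2
```

{"method": "servo_tool", "body": {
  "steps": [
    [0,0,0,0,0,0,0],
    [0,0,-0.2,0,0,0,-0.2],
    [0,0,-1,0,0,0,-1],
    [0,0,-1,0,0,0,-1],
    [0,0,-1,0,0,0,-1]
  ]
}}

```text
t: 7.62
tcp_pos: [651.5, 144.3, 177.2]
eef_rot: [3.14, -0.001, 1.502]
ft_force: [-0.4, 0.8, 0.1]
grip_width: 70.7
```

```bash
python3 -c "
from h import *
go(439,352,175)
im=eyes.camera('top');cv2.imwrite('pics/top1.png',im[:,:,::-1]);im2=eyes.camera('side');cv2.imwrite('pics/side1.png',im2[:,:,::-1])"
```

```text
t 7.62 tcp [651.5 144.3 177.2] rpy [ 3.140e+00 -1.000e-03  1.502e+00] F [-0.4  0.8  0.1] w 70.7 q [-0.41  0.55  0.21  1.57 -0.13  1.04 -0.23]
units xyz [  9.63 -11.31   0.1 ]
```

View pics/top1.png

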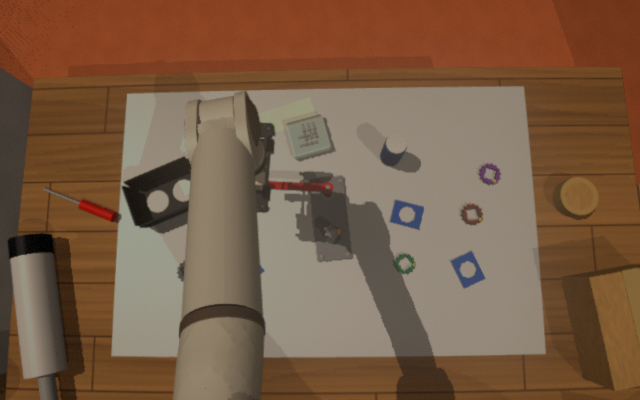

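View pics/side1.png

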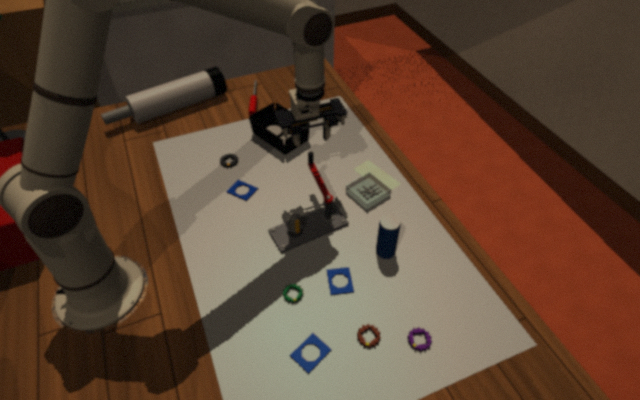

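```bash
cat >> h.py <<'E'
def hsv(i): return cv2.cvtColor(np.ascontiguousarray(i),cv2.COLOR_RGB2HSV).astype(int)
def mask(im,kind,box):
    x0,x1,y0,y1=box; H=hsv(im); h,s,v=H[...,0],H[...,1],H[...,2]
    m={"blue":(h>100)&(h<130)&(s>90),"green":(h>40)&(h<90)&(s>70),"bronze":((h<14)|(h>170))&(s>70),"dark":(v<95)&(s<110)}[kind]
    y=(h>18)&(h<34)&(s>120)
    o=np.zeros(m.shape,np.uint8); o[y0:y1,x0:x1]=(m|y)[y0:y1,x0:x1]; return o
def filled(m):
    c=max(cv2.findContours(m,cv2.RETR_EXTERNAL,cv2.CHAIN_APPROX_NONE)[0],key=cv2.contourArea)
    f=np.zeros_like(m); cv2.drawContours(f,[c],-1,1,-1); M=cv2.moments(f,True); return c,f,np.array([M["m10"],M["m01"]])/M["m00"],M["m00"]
def ycen(im,f,thr=60):
    # weighted yellow centroid inside f
    i=im.astype(float); w=np.clip(np.minimum(i[...,0],i[...,1]*1.25)-i[...,2]*1.0-25,0,None)*f; n=np.argwhere(w>0)
    if len(n)==0: return None
    ww=w[w>0]; return (n[:,::-1]*ww[:,None]).sum(0)/ww.sum(), len(n)
def cog(im,n,kind,box):
    c,f,p,a=filled(mask(im,kind,box)); P=onz(n,[p],6)[0]; yc=ycen(im,f); Y=onz(n,[yc[0]],12)[0]
    d=Y-P; print(n,kind,"area",a,"px",p.round(1),"C",P.round(1),"stripe r",round(float(np.hypot(*d[:2])),1),"ang deg",round(float(np.degrees(np.arctan2(d[1],d[0]))),1),"ny",yc[1]); return P
def sep(im,n,box):
    c,f,p,a=filled(mask(im,"blue",box)); P=onz(n,c.reshape(-1,2),3.)
    (cx,cy),(w,h),an=cv2.minAreaRect(P[:,:2].astype(np.float32))
    q=onz(n,[p],2.5)[0]; 
    if w<h: w,h,an=h,w,an+90
    print(n,"sep px",p.round(1),"rectC",round(cx,1),round(cy,1),"cen",q[:2].round(1),"size",round(w,1),round(h,1),"x-axis deg",round(an%180,1)); return q
E
python3 - <<'E'
from h import *
t=cv2.imread("pics/top0.png")[:,:,::-1]; s=cv2.imread("pics/side0.png")[:,:,::-1]
cog(t,"top","dark",(172,208,255,288));cog(t,"top","green",(390,418,250,280));cog(t,"top","bronze",(456,486,200,230))
cog(s,"side","dark",(215,242,150,171));cog(s,"side","green",(280,306,282,306));cog(s,"side","bronze",(355,383,322,352))
for b in [(225,268,250,292),(385,430,195,235),(445,490,245,292)]: sep(t,"top",b)
for b in [(222,262,175,205),(322,360,262,300),(288,334,330,376)]: sep(s,"side",b)
E
```

```text
top dark area 445.0 px [189.4 271.5] C [437.7 356.    6. ] stripe r 21.3 ang deg -108.4 ny 35Traceback (most recent call last):
  File "<stdin>", line 3, in <module>
  File "h.py", line 40, in cog
    c,f,p,a=filled(mask(im,kind,box)); P=onz(n,[p],6)[0]; yc=ycen(im,f); Y=onz(n,[yc[0]],12)[0]
                                                                                  ~~^^^
TypeError: 'NoneType' object is not subscriptable
```

```bash
cat >> h.py <<'E'
def ycen(im,f):
    i=im.astype(float); i=cv2.GaussianBlur(i,(0,0),0.6); r,g,b=i[...,0],i[...,1],i[...,2]
    mn=np.minimum(r,g*1.15); w=np.clip((mn-b)/np.maximum(mn,1)-0.3,0,None)*mn*f; n=np.argwhere(w>0)
    if len(n)==0: print("no yellow"); return np.array([0,0.]),0
    k=np.unravel_index(w.argmax(),w.shape); w[np.hypot(*(np.indices(w.shape)-np.array(k)[:,None,None]))>4]=0; n=np.argwhere(w>0)
    ww=w[w>0]; return (n[:,::-1]*ww[:,None]).sum(0)/ww.sum(), len(n)
E
cat > meas.py <<'E'
from h import *
t=cv2.imread("pics/top0.png")[:,:,::-1]; s=cv2.imread("pics/side0.png")[:,:,::-1]
cog(t,"top","dark",(172,208,255,288));cog(t,"top","green",(390,418,250,280));cog(t,"top","bronze",(456,486,200,230))
cog(s,"side","dark",(215,242,150,171));cog(s,"side","green",(280,306,282,306));cog(s,"side","bronze",(355,383,322,352))
for b in [(225,268,250,292),(385,430,195,235),(445,490,245,292)]: sep(t,"top",b)
for b in [(222,262,175,205),(322,360,262,300),(288,334,330,376)]: sep(s,"side",b)
E
python3 meas.py
python3 - <<'E'
from h import *
t=cv2.imread("pics/top0.png")[:,:,::-1]
print(hsv(t)[262:267,400:418].tolist()[2])
E
```

```text
top dark area 445.0 px [189.4 271.5] C [437.7 356.    6. ] stripe r 22.3 ang deg -108.4 ny 18
no yellow
top green area 59.0 px [399.5 262.7] C [ 455.7 -193.7    6. ] stripe r 1420.4 ang deg 55.8 ny 0
top bronze area 348.0 px [471.6 213.9] C [ 580.8 -388.6    6. ] stripe r 22.6 ang deg -126.4 ny 24
side dark area 227.0 px [228.3 160.4] C [432.4 354.1   6. ] stripe r 24.5 ang deg -105.7 ny 22
side green area 267.0 px [292.6 293. ] C [ 450.3 -207.9    6. ] stripe r 23.3 ang deg -98.1 ny 12
side bronze area 401.0 px [368.5 335.5] C [ 577.5 -389.6    6. ] stripe r 24.3 ang deg -126.5 ny 39
top sep px [244.8 270.5] rectC 439.5 209.7 cen [439.5 209.8] size 75.1 58.5 x-axis deg 127.5
top sep px [406.7 214.1] rectC 582.9 -217.8 cen [ 583.1 -217.8] size 74.6 57.2 x-axis deg 74.9
top sep px [467.6 269.2] rectC 436.7 -370.3 cen [ 436.6 -370.7] size 74.1 57.9 x-axis deg 23.4
side sep px [241.8 189.8] rectC 435.4 207.5 cen [435.3 207.5] size 73.6 59.7 x-axis deg 126.9
side sep px [339.7 280.6] rectC 579.3 -218.9 cen [ 579.1 -219.6] size 76.1 58.3 x-axis deg 74.4
side sep px [310.1 352.8] rectC 433.0 -372.0 cen [ 432.3 -372.8] size 75.5 59.3 x-axis deg 22.4
[[17, 47, 137], [17, 42, 139], [16, 44, 139], [16, 44, 139], [18, 44, 140], [17, 46, 140], [16, 44, 138], [16, 44, 133], [17, 45, 129], [17, 47, 126], [16, 47, 124], [21, 46, 111], [32, 92, 86], [25, 175, 130], [23, 143, 123], [20, 60, 114], [16, 45, 137], [18, 44, 138]]
```

Run:
```python
from h import *
t=cv2.imread("pics/top0.png")[:,:,::-1]; t1=cv2.imread("pics/top1.png")[:,:,::-1]
for im in (t,t1):
    f=np.zeros(im.shape[:2]); f[222:245,325:348]=1
    y,n=ycen(im,f); print(y,n,onz("top",[y],76))
crop(t1,310,360,210,260,12,"pics/h1.png")
s1=cv2.imread("pics/side1.png")[:,:,::-1]; crop(s1,270,325,195,250,12,"pics/h2.png")
```

```text
[338.47795423 230.95825464] 24 [[533.54589306 -35.72714923  76.        ]]
[338.47841636 231.362382  ] 24 [[532.54390055 -35.7128949   76.        ]]
```

View pics/h1.png

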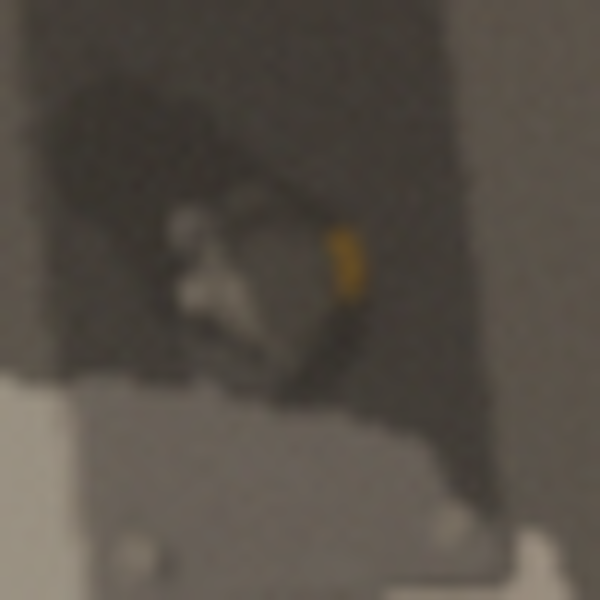

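View pics/h2.png

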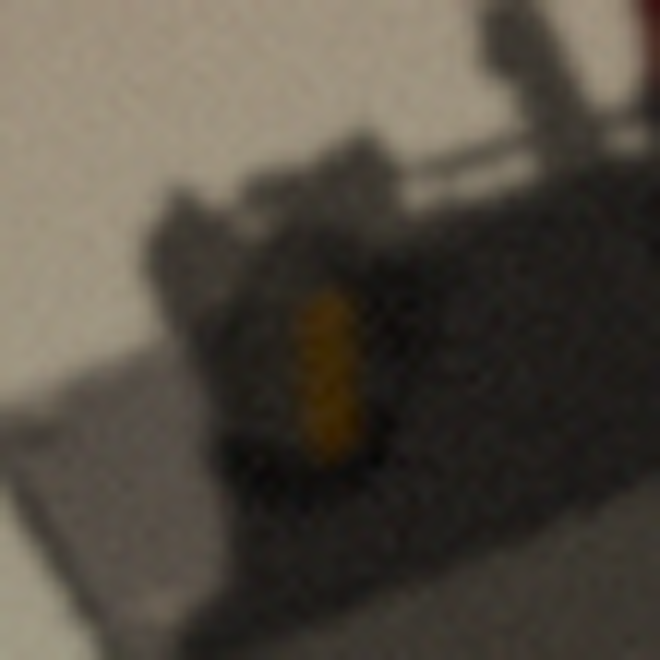

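```bash
python3 -c "
from h import *
go(436,355,23,np.radians(50.5))"
```

```text
t 7.72 tcp [653.2 144.6 179. ] rpy [ 3.136e+00 -2.000e-03  1.502e+00] F [-0.4 -0.3 -0.4] w 78.9 q [-0.41  0.55  0.21  1.57 -0.13  1.04 -0.23]
units xyz [  9.73 -11.61   7.75]
units rot [ 0.06 -0.05  7.76]
```

{"method": "servo_tool", "body": {
  "steps": [
    [0.8,-0.96,0,0,0,0,-1],
    [0.8,-0.96,0,0,0,0,-1],
    [0.8,-0.96,0,0,0,0,-1],
    [0.8,-0.96,0,0,0,0,-1],
    [0.8,-0.96,0,0,0,0,-1],
    [0.8,-0.96,0,0,0,0,-1],
    [0.8,-0.96,0,0,0,0,-1],
    [0.8,-0.96,0,0,0,0,-1],
    [0.8,-0.96,0,0,0,0,-1],
    [0.8,-0.96,0,0,0,0,-1]
  ]
}}

```text
t: 8.98
tcp_pos: [468.6, 318.1, 174.5]
eef_rot: [-3.141, 0.0, 1.503]
ft_force: [-1.2, -0.0, -0.1]
grip_width: 91.8
```

{"method": "servo_tool", "body": {
  "steps": [
    [0.8,-0.96,0,0,0,0,-1],
    [0.8,-0.96,0,0,0,0,-1],
    [0,0,0.9,0,0,0.97,-1],
    [0,0,0.9,0,0,0.97,-1],
    [0,0,0.9,0,0,0.97,-1],
    [0,0,0.9,0,0,0.97,-1],
    [0,0,0.9,0,0,0.97,-1],
    [0,0,0.9,0,0,0.97,-1],
    [0,0,0.9,0,0,0.97,-1],
    [0,0,0.5,0,0,0.97,-1]
  ]
}}

```text
t: 10.22
tcp_pos: [432.6, 351.7, 37.5]
eef_rot: [-3.141, 0.002, 0.88]
ft_force: [-0.3, -0.2, -0.6]
grip_width: 91.8
```

```bash
python3 -c "
from h import *
go(436,355,4,np.radians(50.5))"
```

```text
t 10.22 tcp [432.6 351.7  37.5] rpy [-3.141e+00  2.000e-03  8.800e-01] F [-0.3 -0.2 -0.6] w 91.8 q [-0.92  0.57  0.24  1.93 -0.21  0.66 -1.24]
units xyz [0.24 0.03 1.68]
units rot [-0.01  0.02 -0.02]
```

{"method": "servo_tool", "body": {
  "steps": [
    [0.24,0,0.9,0,0,0,-1],
    [0,0,0.75,0,0,0,-1],
    [0,0,0,0,0,0,0],
    [0,0,0,0,0,0,1],
    [0,0,0,0,0,0,1],
    [0,0,0,0,0,0,1]
  ]
}}

```text
t: 10.98
tcp_pos: [437.7, 355.6, 6.3]
eef_rot: [3.142, -0.001, 0.881]
ft_force: [-0.3, 0.3, 0.4]
grip_width: 61.4
```

```bash
python3 -c "
from h import *
go(436,355,4,np.radians(50.5))"
```

```text
t 10.97 tcp [437.7 355.6   6.3] rpy [ 3.142e+00 -1.000e-03  8.810e-01] F [-0.3  0.3  0.4] w 61.4 q [-0.9   0.63  0.22  1.92 -0.23  0.61 -1.23]
units xyz [-0.08 -0.05  0.12]
units rot [ 0.   -0.01 -0.  ]
```

{"method": "servo_tool", "body": {
  "steps": [
    [0,0,0,0,0,0,-1],
    [0,0,0,0,0,0,-1],
    [0,0,0,0,0,0,-1],
    [0,0,0,0,0,-1,-1],
    [0,0,0,0,0,-1,-1],
    [0,0,0,0,0,-1,-1],
    [0,0,0,0,0,-1,-1],
    [0,0,0,0,0,-1,-1],
    [0,0,0,0,0,-1,-1],
    [0,0,0,0,0,-1,-1]
  ]
}}

```text
t: 12.22
tcp_pos: [437.3, 355.2, 5.6]
eef_rot: [-3.142, 0.0, 1.444]
ft_force: [-0.6, 0.5, 0.7]
grip_width: 91.8
```

{"method": "servo_tool", "body": {
  "steps": [
    [0,0,0,0,0,-1,-1],
    [0,0,0,0,0,-1,-1],
    [0,0,0,0,0,-1,-1],
    [0,0,0,0,0,-1,-1],
    [0,0,0,0,0,-1,-1],
    [0,0,0,0,0,-1,-1],
    [0,0,0,0,0,-1,-1],
    [0,0,0,0,0,-1,-1],
    [0,0,0,0,0,-1,-1],
    [0,0,0,0,0,-1,-1]
  ]
}}

```text
t: 13.48
tcp_pos: [437.4, 355.1, 5.6]
eef_rot: [-3.141, 0.0, 2.243]
ft_force: [-0.9, -0.9, 0.2]
grip_width: 91.7
```

{"method": "servo_tool", "body": {
  "steps": [
    [0,0,0,0,0,-1,-1],
    [0,0,0,0,0,-1,-1],
    [0,0,0,0,0,-0.6,-1],
    [0,0,0.1,0,0,0,0],
    [0,0,0,0,0,0,1],
    [0,0,0,0,0,0,1],
    [0,0,0,0,0,0,1],
    [0,0,0,0,0,0,1]
  ]
}}

```text
t: 14.48
tcp_pos: [437.3, 355.4, 3.7]
eef_rot: [3.141, -0.0, 2.449]
ft_force: [-0.3, -0.6, -0.1]
grip_width: 62.7
```

```bash
python3 -c "
from h import *
go(436,355,4,np.radians(140.5))
t=eyes.camera('top');crop(t,140,260,200,320,5,'pics/l1.png');s=eyes.camera('side');crop(s,180,280,110,210,6,'pics/l2.png')"
```

```text
t 14.47 tcp [437.3 355.4   3.7] rpy [ 3.141 -0.     2.449] F [-0.3 -0.6 -0.1] w 62.7 q [-0.59  0.63 -0.18  1.91  0.18  0.61 -0.  ]
units xyz [ 0.04 -0.06 -0.01]
units rot [ 0.   -0.   -0.04]
```

View pics/l2.png

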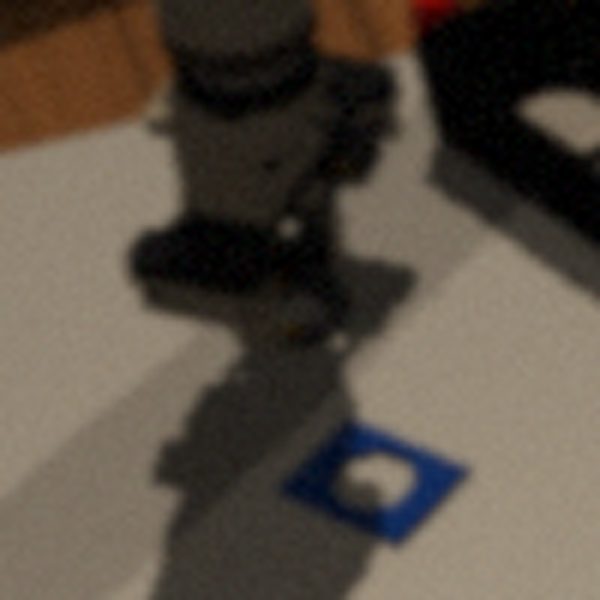

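{"method": "servo_tool", "body": {
  "steps": [
    [0,0,-0.5,0,0,0,1],
    [0,0,-1,0,0,0,1],
    [0,0,-1,0,0,0,1],
    [0,0,-1,0,0,0,1],
    [0,0,-1,0,0,0,1],
    [0,0,-1,0,0,0,1],
    [0,0,-1,0,0,0,1],
    [0,0,0,0,0,-1,1],
    [0,0,0,0,0,-1,1],
    [0,0,0,0,0,-1,1]
  ]
}}

```text
t: 15.82
tcp_pos: [437.5, 355.4, 135.4]
eef_rot: [3.14, 0.001, 2.692]
ft_force: [0.2, -0.8, -2.8]
grip_width: 62.0
```

{"method": "servo_tool", "body": {
  "steps": [
    [0,0,0,0,0,-1,1],
    [0,0,0,0,0,-1,1],
    [0,0,0,0,0,-1,1],
    [0,0,0,0,0,-0.9,1]
  ]
}}

```text
t: 16.32
tcp_pos: [437.6, 355.3, 135.3]
eef_rot: [3.141, 0.001, 3.003]
ft_force: [0.9, -0.5, -1.1]
grip_width: 62.2
```

```bash
python3 -c "
from h import *
go(528.8,-19.9,130,np.radians(140.3+31.5))"
```

```text
t 16.32 tcp [437.6 355.3 135.3] rpy [3.141e+00 1.000e-03 3.003e+00] F [ 0.9 -0.5 -1.1] w 62.2 q [-0.46  0.45 -0.34  1.85  0.19  0.87  0.54]
units xyz [ -7.1  -17.95   0.26]
units rot [0.01 0.01 0.06]
```

{"method": "servo_tool", "body": {
  "steps": [
    [-0.4,-1,0,0,0,0,1],
    [-0.4,-1,0,0,0,0,1],
    [-0.4,-1,0,0,0,0,1],
    [-0.4,-1,0,0,0,0,1],
    [-0.4,-1,0,0,0,0,1],
    [-0.4,-1,0,0,0,0,1],
    [-0.4,-1,0,0,0,0,1],
    [-0.4,-1,0,0,0,0,1],
    [-0.4,-1,0,0,0,0,1],
    [-0.4,-1,0,0,0,0,1]
  ]
}}

```text
t: 17.58
tcp_pos: [488.9, 145.4, 135.2]
eef_rot: [3.141, 0.002, 3.001]
ft_force: [0.2, -0.2, -2.4]
grip_width: 61.8
```

{"method": "servo_tool", "body": {
  "steps": [
    [-0.4,-1,0,0,0,0,1],
    [-0.4,-1,0,0,0,0,1],
    [-0.4,-1,0,0,0,0,1],
    [-0.4,-1,0,0,0,0,1],
    [-0.4,-1,0,0,0,0,1],
    [-0.4,-1,0,0,0,0,1],
    [-0.4,-0.95,0,0,0,0,1],
    [-0.3,-1,0,0,0,0,1],
    [0,0,0,0,0,0,1],
    [0,0,0,0,0,0,1]
  ]
}}

```text
t: 18.82
tcp_pos: [527.6, -19.0, 134.4]
eef_rot: [3.141, 0.001, 3.002]
ft_force: [-0.7, 0.4, -1.1]
grip_width: 62.1
```

```bash
python3 -c "
from h import *
go(528.8,-19.9,93,np.radians(140.3+31.5))
t=eyes.camera('top');crop(t,260,400,160,290,5,'pics/m1.png');s=eyes.camera('side');crop(s,230,350,140,260,5,'pics/m2.png')"
```

```text
t 18.82 tcp [527.6 -19.  134.4] rpy [3.141e+00 1.000e-03 3.002e+00] F [-0.7  0.4 -1.1] w 62.1 q [ 0.17  0.38 -0.23  1.94  0.11  0.83  1.32]
units xyz [-0.06 -0.04  2.07]
units rot [0.01 0.01 0.04]
```

View pics/m1.png

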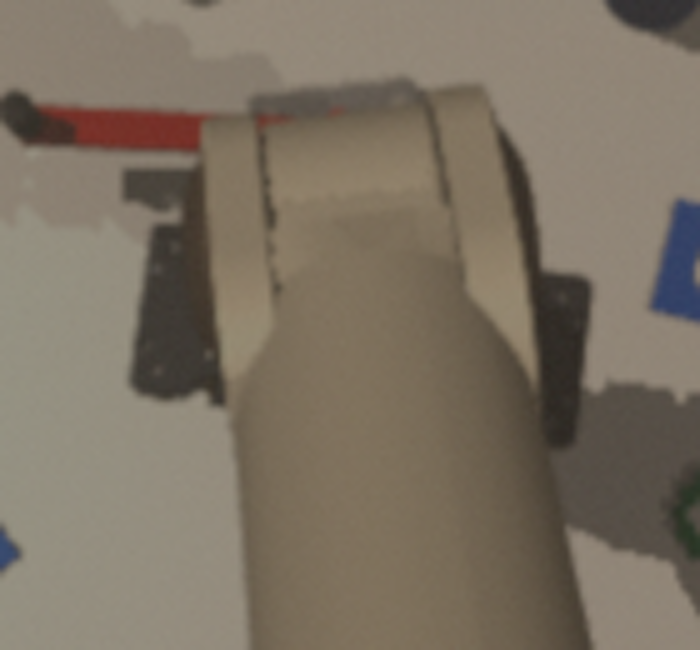

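View pics/m2.png

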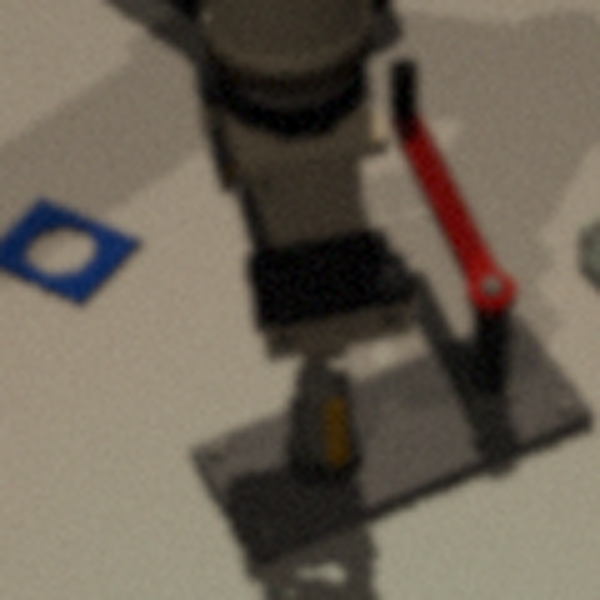

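{"method": "servo_tool", "body": {
  "steps": [
    [-0.06,-0.04,1,0,0,0,1],
    [0,0,0.9,0,0,0,1],
    [0,0,0.2,0,0,0,1],
    [0,0,0.2,0,0,0,1],
    [0,0,0,0,0,0,1]
  ]
}}

```text
t: 19.55
tcp_pos: [528.8, -20.9, 87.8]
eef_rot: [3.142, 0.0, 3.001]
ft_force: [0.3, -0.6, -1.4]
grip_width: 62.2
```

{"method": "servo_tool", "body": {
  "steps": [
    [0,0,0.15,0,0,0,1],
    [0,0,0.15,0,0,0,1],
    [0,0,0,0,0,0,1]
  ]
}}

```text
t: 19.92
tcp_pos: [528.8, -21.0, 81.7]
eef_rot: [3.141, 0.0, 3.001]
ft_force: [0.4, 1.0, -2.2]
grip_width: 61.7
```

{"method": "servo_tool", "body": {
  "steps": [
    [0,0,0.1,0,0,0,1],
    [0,0,0.1,0,0,0,1],
    [0,0,0,0,0,0,1]
  ]
}}

```text
t: 20.3
tcp_pos: [529.1, -20.8, 77.7]
eef_rot: [3.141, 0.001, 3.001]
ft_force: [1.4, 0.8, -2.0]
grip_width: 61.8
```

{"method": "servo_tool", "body": {
  "steps": [
    [0,0,0.15,0,0,0,1],
    [0,0,0.15,0,0,0,1],
    [0,0,0,0,0,0,1]
  ]
}}

```text
t: 20.68
tcp_pos: [529.2, -20.8, 71.5]
eef_rot: [3.141, 0.001, 3.001]
ft_force: [3.5, 0.5, -3.4]
grip_width: 62.2
```

{"method": "servo_tool", "body": {
  "steps": [
    [-0.03,0,0.3,0,0,0,1],
    [0,0,0.3,0,0,0,1],
    [0,0,0.3,0,0,0,1],
    [0,0,0,0,0,0,1]
  ]
}}

```text
t: 21.18
tcp_pos: [529.2, -20.9, 53.0]
eef_rot: [3.141, -0.0, 3.001]
ft_force: [3.1, 2.0, -3.5]
grip_width: 62.0
```

{"method": "servo_tool", "body": {
  "steps": [
    [0,0,0.3,0,0,0,1],
    [0,0,0.3,0,0,0,1],
    [0,0,0.3,0,0,0,1],
    [0,0,0.2,0,0,0,1],
    [0,0,0,0,0,0,1]
  ]
}}

```text
t: 21.8
tcp_pos: [529.2, -20.9, 31.2]
eef_rot: [3.141, -0.0, 3.001]
ft_force: [1.8, 1.9, -4.5]
grip_width: 61.7
```

{"method": "servo_tool", "body": {
  "steps": [
    [0,0,0.1,0,0,0,1],
    [0,0,0,0,0,0,1],
    [0,0,0,0,0,0,-0.5],
    [0,0,0,0,0,0,-1],
    [0,0,0,0,0,0,-1]
  ]
}}

```text
t: 22.42
tcp_pos: [529.0, -21.8, 29.7]
eef_rot: [-3.141, -0.0, 3.0]
ft_force: [0.5, -0.7, -0.5]
grip_width: 84.0
```

{"method": "servo_tool", "body": {
  "steps": [
    [0,0,-0.5,0,0,0,-1],
    [0,0,-1,0,0,0,-1],
    [0,0,-1,0,0,0,-1],
    [0,0,-1,0,0,0,-1],
    [0,0,-1,0,0,0,-1],
    [0,0,-1,0,0,0,-1]
  ]
}}

```text
t: 23.18
tcp_pos: [529.3, -21.2, 141.1]
eef_rot: [-3.141, 0.001, 3.001]
ft_force: [-0.2, 0.6, 0.0]
grip_width: 91.7
```

```bash
python3 -c "
from h import *
go(437.5,208.6,20,np.radians(127.2))
t=eyes.camera('top');cv2.imwrite('pics/top2.png',t[:,:,::-1]);s=eyes.camera('side');cv2.imwrite('pics/side2.png',s[:,:,::-1]);crop(s,200,350,140,260,5,'pics/n2.png')"
```

```text
t 23.18 tcp [529.3 -21.2 141.1] rpy [-3.141e+00  1.000e-03  3.001e+00] F [-0.2  0.6  0. ] w 91.7 q [ 0.18  0.37 -0.23  1.94  0.11  0.85  1.32]
units xyz [ 6.16 10.74  6.05]
units rot [0.   0.01 9.76]
```

View pics/n2.png

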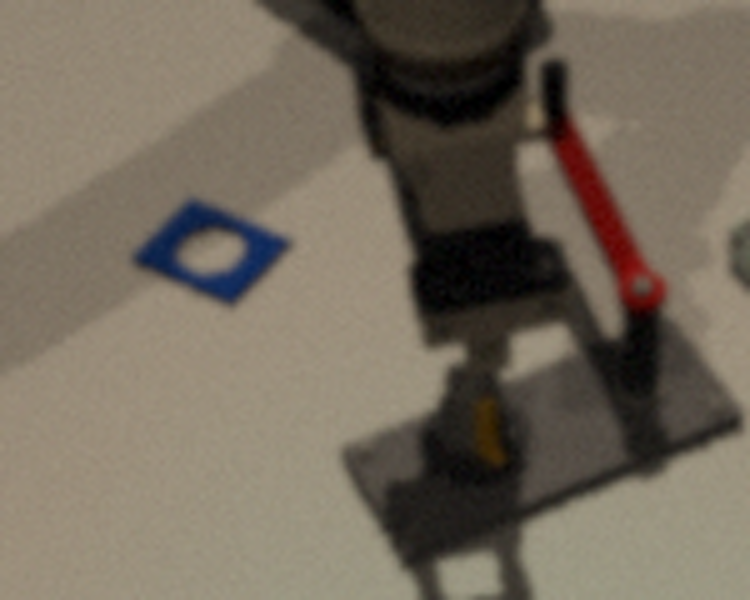

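View pics/top2.png

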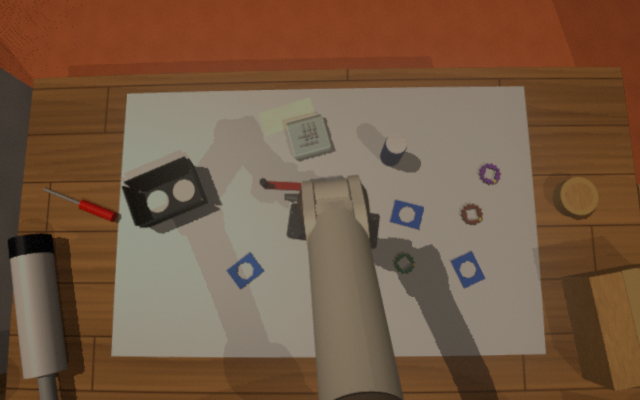

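```bash
python3 -c "
from h import *
go(438.8,209.3,20,np.radians(217.2))"
```

```text
t 23.27 tcp [531.2 -21.2 142.4] rpy [3.141 0.005 3.001] F [ 0.4 -0.7 -0.5] w 91.9 q [ 0.18  0.37 -0.23  1.93  0.11  0.84  1.32]
units xyz [ 6.22 10.76  6.1 ]
units rot [-0.02  0.06 -9.88]
```

{"method": "servo_tool", "body": {
  "steps": [
    [0.56,0.98,0,0,0,0,-1],
    [0.56,0.98,0,0,0,0,-1],
    [0.56,0.98,0,0,0,0,-1],
    [0.56,0.98,0,0,0,0,-1],
    [0.56,0.98,0,0,0,0,-1],
    [0.56,0.98,0,0,0,0,-1],
    [0.56,0.98,0,0,0,0,-1],
    [0.56,0.98,0,0,0,0,-1],
    [0.56,0.98,0,0,0,0,-1],
    [0.56,0.98,0,0,0,0,-1]
  ]
}}

```text
t: 24.52
tcp_pos: [445.2, 189.1, 139.2]
eef_rot: [-3.141, -0.001, 3.001]
ft_force: [0.2, 0.2, 0.5]
grip_width: 92.0
```

{"method": "servo_tool", "body": {
  "steps": [
    [0.55,0.98,0,0,0,-1,-1],
    [0,0,0.6,0,0,-1,-1],
    [0,0,0.7,0,0,-1,-1],
    [0,0,0.7,0,0,-1,-1],
    [0,0,0.7,0,0,-1,-1],
    [0,0,0.7,0,0,-1,-1],
    [0,0,0.7,0,0,-1,-1],
    [0,0,0.7,0,0,-1,-1],
    [0,0,0.7,0,0,-1,-1],
    [0,0,0.4,0,0,-0.9,-1]
  ]
}}

```text
t: 25.78
tcp_pos: [437.1, 209.7, 20.7]
eef_rot: [3.141, -0.001, -2.485]
ft_force: [-0.3, 0.1, -0.1]
grip_width: 91.8
```

```bash
python3 -c "
from h import *
go(438.8,209.3,2,np.radians(217.2))"
```

```text
t 25.77 tcp [437.1 209.7  20.7] rpy [ 3.141e+00 -1.000e-03 -2.485e+00] F [-0.3  0.1 -0.1] w 91.8 q [-0.15  0.54 -0.42  2.09  0.39  0.59  1.38]
units xyz [-0.06 -0.07  0.94]
units rot [ 0.01 -0.01  0.1 ]
```

{"method": "servo_tool", "body": {
  "steps": [
    [-0.06,-0.07,0.5,0,0,0,-1],
    [0,0,0.25,0,0,0,-1],
    [0,0,0,0,0,0,-1]
  ]
}}

```text
t: 26.15
tcp_pos: [439.2, 209.2, 6.3]
eef_rot: [3.141, -0.001, -2.49]
ft_force: [0.0, -0.3, 0.9]
grip_width: 92.0
```

```bash
python3 -c "
from h import *
go(438.8,209.3,2,np.radians(217.2))"
```

```text
t 26.15 tcp [439.2 209.2   6.3] rpy [ 3.141e+00 -1.000e-03 -2.490e+00] F [ 0.  -0.3  0.9] w 92.0 q [-0.16  0.57 -0.4   2.09  0.41  0.56  1.36]
units xyz [0.01 0.02 0.22]
units rot [ 0.   -0.01  0.03]
```

{"method": "servo_tool", "body": {
  "steps": [
    [0,0,0.22,0,0,0,-1],
    [0,0,0,0,0,0,-0.2],
    [0,0,0,0,0,0,1],
    [0,0,0,0,0,0,1]
  ]
}}

```text
t: 26.65
tcp_pos: [439.6, 209.3, 2.5]
eef_rot: [-3.142, 0.0, -2.49]
ft_force: [0.3, -0.1, -0.7]
grip_width: 76.8
```

{"method": "servo_tool", "body": {
  "steps": [
    [0,0,0,0,0,0,-1],
    [0,0,0,0,0,0,-1],
    [0,0,-0.5,0,0,0,-1],
    [0,0,-0.3,0,0,1,-1],
    [0,0,0,0,0,1,-1],
    [0,0,0,0,0,1,-1],
    [0,0,0,0,0,1,-1],
    [0,0,0,0,0,1,-1],
    [0,0,0,0,0,1,-1],
    [0,0,0,0,0,1,-1]
  ]
}}

```text
t: 27.9
tcp_pos: [439.7, 209.5, 19.0]
eef_rot: [3.141, 0.001, -3.053]
ft_force: [1.5, -0.4, -0.7]
grip_width: 91.6
```

{"method": "servo_tool", "body": {
  "steps": [
    [0,0,0,0,0,1,-1],
    [0,0,0,0,0,1,-1],
    [0,0,0,0,0,1,-1],
    [0,0,0,0,0,1,-1],
    [0,0,0,0,0,1,-1],
    [0,0,0,0,0,1,-1],
    [0,0,0,0,0,1,-1],
    [0,0,0,0,0,1,-1],
    [0,0,0,0,0,1,-1],
    [0,0,0,0,0,1,-1]
  ]
}}

```text
t: 29.15
tcp_pos: [439.7, 209.6, 19.0]
eef_rot: [3.141, -0.0, 2.431]
ft_force: [0.7, 0.0, 0.1]
grip_width: 91.6
```

{"method": "servo_tool", "body": {
  "steps": [
    [0,0,0,0,0,1,-1],
    [0,0,0,0,0,1,-1],
    [0,0,0,0,0,0.65,-1],
    [0,0,0,0,0,0,-1]
  ]
}}

```text
t: 29.65
tcp_pos: [439.6, 209.7, 18.9]
eef_rot: [3.141, -0.0, 2.222]
ft_force: [-0.4, -0.3, -0.8]
grip_width: 92.0
```

```bash
python3 -c "
from h import *
go(439.6,209.3,2,np.radians(127.2))
"
```

```text
t 29.65 tcp [439.6 209.7  18.9] rpy [ 3.141 -0.     2.222] F [-0.4 -0.3 -0.8] w 92.0 q [-0.48  0.51 -0.02  2.1   0.02  0.53  0.13]
units xyz [-0.01 -0.01  0.84]
units rot [ 0.01 -0.    0.02]
```

{"method": "servo_tool", "body": {
  "steps": [
    [0,0,0.5,0,0,0,-1],
    [0,0,0.33,0,0,0,-0.7],
    [0,0,0,0,0,0,-0.2],
    [0,0,0,0,0,0,1],
    [0,0,0,0,0,0,1],
    [0,0,0,0,0,0,1],
    [0,0,-0.5,0,0,0,1]
  ]
}}

```text
t: 30.52
tcp_pos: [438.8, 208.9, 11.6]
eef_rot: [-3.14, -0.0, 2.221]
ft_force: [0.0, 0.5, -0.6]
grip_width: 61.3
```

```bash
python3 -c "
from h import *
go(529.2,-20.9,130,np.radians(172))
s=eyes.camera('side');crop(s,190,290,130,230,6,'pics/p1.png')"
```

```text
t 30.52 tcp [438.8 208.9  11.6] rpy [-3.14  -0.     2.221] F [ 0.   0.5 -0.6] w 61.3 q [-0.48  0.52 -0.02  2.1   0.02  0.52  0.13]
units xyz [-11.88  -3.37  -5.92]
units rot [-0.02 -0.01 -9.76]
```

View pics/p1.png

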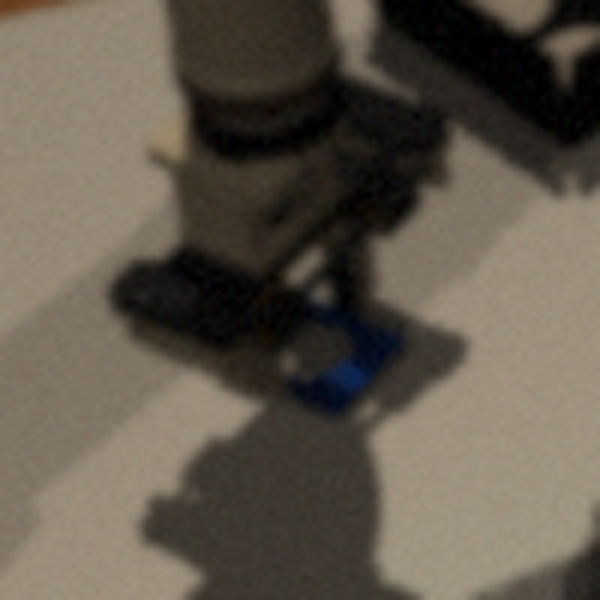

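{"method": "servo_tool", "body": {
  "steps": [
    [0,0,-1,0,0,-1,1],
    [0,0,-1,0,0,-1,1],
    [0,0,-1,0,0,-1,1],
    [0,0,-1,0,0,-1,1],
    [0,0,-1,0,0,-1,1],
    [0,0,-0.9,0,0,-1,1],
    [0,0,0,0,0,-1,1],
    [0,0,0,0,0,-1,1],
    [0,0,0,0,0,-1,1],
    [0,0,0,0,0,-0.75,1]
  ]
}}

```text
t: 31.82
tcp_pos: [439.6, 209.2, 130.3]
eef_rot: [3.141, 0.001, 3.003]
ft_force: [-0.1, 0.2, -0.7]
grip_width: 61.0
```

```bash
python3 -c "
from h import *
go(529.2,-20.9,120,np.radians(172))"
```

```text
t 31.82 tcp [439.6 209.2 130.3] rpy [3.141e+00 1.000e-03 3.003e+00] F [-0.1  0.2 -0.7] w 61.0 q [-0.31  0.32 -0.22  2.04  0.1   0.79  0.84]
units xyz [ -6.02 -10.78   0.52]
units rot [0.   0.01 0.01]
```

{"method": "servo_tool", "body": {
  "steps": [
    [-0.55,-0.98,0,0,0,0,1],
    [-0.55,-0.98,0,0,0,0,1],
    [-0.55,-0.98,0,0,0,0,1],
    [-0.55,-0.98,0,0,0,0,1],
    [-0.55,-0.98,0,0,0,0,1],
    [-0.55,-0.98,0,0,0,0,1],
    [-0.55,-0.98,0,0,0,0,1],
    [-0.55,-0.98,0,0,0,0,1],
    [-0.55,-0.98,0,0,0,0,1],
    [-0.55,-0.98,0,0,0,0,1]
  ]
}}

```text
t: 33.08
tcp_pos: [521.3, -1.0, 130.3]
eef_rot: [3.142, 0.001, 3.001]
ft_force: [-0.0, -0.1, -1.1]
grip_width: 60.9
```

{"method": "servo_tool", "body": {
  "steps": [
    [-0.52,-0.98,0.5,0,0,0,1],
    [0,0,0.8,0,0,0,1],
    [0,0,0.3,0,0,0,1],
    [0,0,0,0,0,0,1]
  ]
}}

```text
t: 33.58
tcp_pos: [527.5, -19.7, 97.0]
eef_rot: [3.141, -0.002, 3.003]
ft_force: [-0.2, 0.5, -0.3]
grip_width: 61.2
```

{"method": "servo_tool", "body": {
  "steps": [
    [-0.1,-0.05,0.3,0,0,0,1],
    [0,0,0.3,0,0,0,1],
    [0,0,0.3,0,0,0,1],
    [0,0,0,0,0,0,1]
  ]
}}

```text
t: 34.08
tcp_pos: [529.8, -22.3, 79.1]
eef_rot: [-3.141, -0.001, 3.001]
ft_force: [-0.6, 0.1, -0.1]
grip_width: 61.1
```

{"method": "servo_tool", "body": {
  "steps": [
    [0,0,0.2,0,0,0,1],
    [0,0,0.2,0,0,0,1],
    [0,0,0,0,0,0,1]
  ]
}}

```text
t: 34.45
tcp_pos: [530.2, -22.1, 71.4]
eef_rot: [3.141, -0.0, 3.001]
ft_force: [0.1, 0.6, -0.7]
grip_width: 61.2
```

{"method": "servo_tool", "body": {
  "steps": [
    [0.03,0.05,0.4,0,0,0,1],
    [0,0,0.4,0,0,0,1],
    [0,0,0.4,0,0,0,1],
    [0,0,0.2,0,0,0,1],
    [0,0,0,0,0,0,1]
  ]
}}

```text
t: 35.08
tcp_pos: [529.6, -21.3, 43.2]
eef_rot: [-3.141, -0.001, 3.001]
ft_force: [-0.3, 0.4, -0.2]
grip_width: 61.1
```

{"method": "servo_tool", "body": {
  "steps": [
    [0,0,0.1,0,0,0,1],
    [0,0,0.04,0,0,0,1],
    [0,0,0,0,0,0,1]
  ]
}}

```text
t: 35.45
tcp_pos: [530.0, -21.3, 41.0]
eef_rot: [3.142, 0.0, 3.001]
ft_force: [-0.6, 0.3, -1.1]
grip_width: 61.2
```

{"method": "servo_tool", "body": {
  "steps": [
    [0,0,0,0,0,0,-0.5],
    [0,0,0,0,0,0,-0.5],
    [0,0,-0.5,0,0,0,-0.7],
    [0,0,-1,0,0,0,-1],
    [0,0,-1,0,0,0,-1],
    [0,0,-1,0,0,0,-1],
    [0,0,-1,0,0,0,-1],
    [0,0,-1,0,0,0,-1]
  ]
}}

```text
t: 36.45
tcp_pos: [530.1, -21.3, 152.4]
eef_rot: [3.141, 0.001, 3.001]
ft_force: [-0.1, 0.6, 0.1]
grip_width: 91.8
```

```bash
python3 -c "
from h import *
t=eyes.camera('top');cv2.imwrite('pics/top3.png',t[:,:,::-1]);s=eyes.camera('side');cv2.imwrite('pics/side3.png',s[:,:,::-1]);crop(s,200,350,140,260,5,'pics/n3.png')
go(579,-388,130)"
```

```text
t 36.55 tcp [531.9 -21.3 153.7] rpy [3.141 0.005 3.001] F [ 0.2 -0.9 -0.4] w 92.0 q [ 0.09  0.35 -0.12  1.93  0.05  0.86  1.37]
units xyz [ -4.9  -17.82   1.2 ]
```

View pics/n3.png

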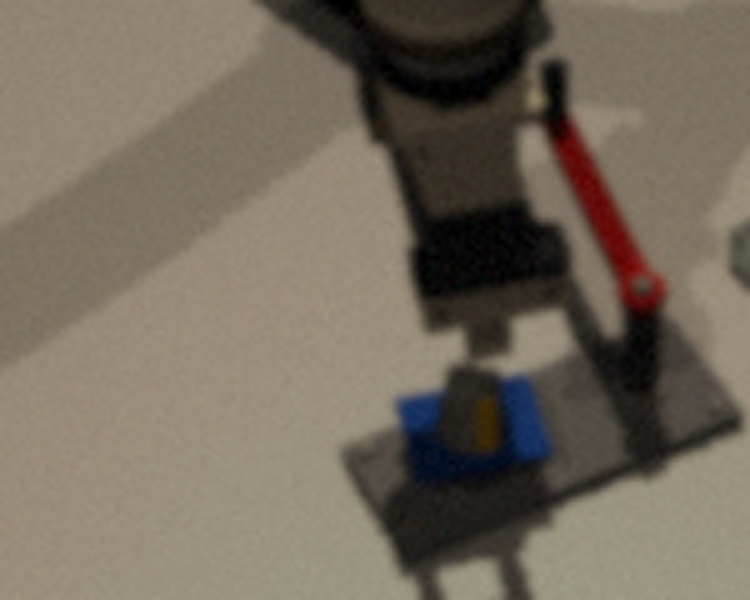

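View pics/side3.png

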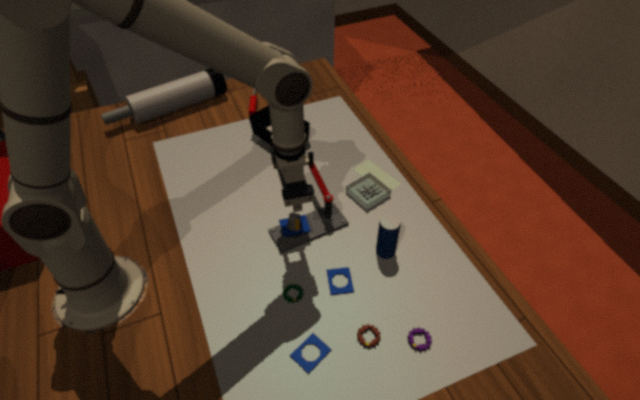

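```bash
cat >> h.py <<'E'
def plan(x,y,z,yawdeg,n,start=None):
    s=sensors.sense(); p=np.array(s["tcp_pos"] if start is None else start[:3]); y0=s["eef_rot"][2]
    dy=np.radians(yawdeg)-y0
    print("from",p.round(1),round(np.degrees(y0),1),"turn/row",round(-dy/n/0.08,3))
    d=(np.array([x,y,z])-p)/n
    for i in range(n):
        a=y0+dy*i/n; print([round(float(v),2) for v in ((d[0]*np.cos(a)+d[1]*np.sin(a))/20,(d[0]*np.sin(a)-d[1]*np.cos(a))/20,-d[2]/20)])
E
python3 - <<'E'
from h import *
t=cv2.imread("pics/top3.png")[:,:,::-1]; s=cv2.imread("pics/side3.png")[:,:,::-1]
cog(t,"top","bronze",(456,486,200,230));cog(s,"side","bronze",(355,383,322,352))
plan(579.8,-389,20,31,31,[530.2,-21.3,152.5])
E
```

```text
top bronze area 346.0 px [471.6 213.9] C [ 580.7 -388.7    6. ] stripe r 22.6 ang deg -126.2 ny 23
side bronze area 282.0 px [368.5 335.4] C [ 577.6 -389.2    6. ] stripe r 24.8 ang deg -124.7 ny 28
from [530.2 -21.3 152.5] 171.9 turn/row 0.992
[-0.16, -0.58, 0.21]
[-0.21, -0.56, 0.21]
[-0.25, -0.54, 0.21]
[-0.29, -0.52, 0.21]
[-0.33, -0.5, 0.21]
[-0.37, -0.47, 0.21]
[-0.41, -0.44, 0.21]
[-0.44, -0.4, 0.21]
[-0.47, -0.37, 0.21]
[-0.5, -0.33, 0.21]
[-0.52, -0.29, 0.21]
[-0.55, -0.25, 0.21]
[-0.56, -0.2, 0.21]
[-0.58, -0.16, 0.21]
[-0.59, -0.11, 0.21]
[-0.6, -0.06, 0.21]
[-0.6, -0.02, 0.21]
[-0.6, 0.03, 0.21]
[-0.59, 0.08, 0.21]
[-0.59, 0.13, 0.21]
[-0.57, 0.17, 0.21]
[-0.56, 0.22, 0.21]
[-0.54, 0.26, 0.21]
[-0.52, 0.3, 0.21]
[-0.49, 0.34, 0.21]
[-0.46, 0.38, 0.21]
[-0.43, 0.42, 0.21]
[-0.4, 0.45, 0.21]
[-0.36, 0.48, 0.21]
[-0.32, 0.51, 0.21]
[-0.28, 0.53, 0.21]
```

{"method": "servo_tool", "body": {
  "steps": [
    [-0.16,-0.58,0,0,0,0.99,-1],
    [-0.21,-0.56,0,0,0,0.99,-1],
    [-0.25,-0.54,0,0,0,0.99,-1],
    [-0.29,-0.52,0,0,0,0.99,-1],
    [-0.33,-0.5,0,0,0,0.99,-1],
    [-0.37,-0.47,0,0,0,0.99,-1],
    [-0.41,-0.44,0,0,0,0.99,-1],
    [-0.44,-0.4,0,0,0,0.99,-1],
    [-0.47,-0.37,0,0,0,0.99,-1],
    [-0.5,-0.33,0,0,0,0.99,-1]
  ]
}}

```text
t: 37.8
tcp_pos: [545.3, -140.1, 150.2]
eef_rot: [-3.141, -0.001, 2.207]
ft_force: [0.0, 0.3, -0.9]
grip_width: 91.5
```

{"method": "servo_tool", "body": {
  "steps": [
    [-0.52,-0.29,0,0,0,0.99,-1],
    [-0.55,-0.25,0,0,0,0.99,-1],
    [-0.56,-0.2,0,0,0,0.99,-1],
    [-0.58,-0.16,0,0,0,0.99,-1],
    [-0.59,-0.11,0,0,0,0.99,-1],
    [-0.6,-0.06,0,0,0,0.99,-1],
    [-0.6,-0.02,0,0,0,0.99,-1],
    [-0.6,0.03,0,0,0,0.99,-1],
    [-0.59,0.08,0,0,0,0.99,-1],
    [-0.59,0.13,0,0,0,0.99,-1]
  ]
}}

```text
t: 39.05
tcp_pos: [561.5, -258.9, 150.2]
eef_rot: [-3.141, -0.0, 1.414]
ft_force: [-0.5, 0.8, -0.3]
grip_width: 91.7
```

{"method": "servo_tool", "body": {
  "steps": [
    [-0.57,0.17,0.6,0,0,0.99,-1],
    [-0.56,0.22,0.6,0,0,0.99,-1],
    [-0.54,0.26,0.6,0,0,0.99,-1],
    [-0.52,0.3,0.6,0,0,0.99,-1],
    [-0.49,0.34,0.6,0,0,0.99,-1],
    [-0.46,0.38,0.6,0,0,0.99,-1],
    [-0.43,0.42,0.6,0,0,0.99,-1],
    [-0.4,0.45,0.6,0,0,0.99,-1],
    [-0.36,0.48,0.6,0,0,0.99,-1],
    [-0.32,0.51,0.6,0,0,0.99,-1]
  ]
}}

```text
t: 40.3
tcp_pos: [578.1, -377.5, 29.6]
eef_rot: [-3.141, 0.001, 0.623]
ft_force: [0.2, 0.1, -0.2]
grip_width: 91.9
```

{"method": "servo_tool", "body": {
  "steps": [
    [-0.28,0.53,0.4,0,0,0.99,-1],
    [0,0,0,0,0,0,-1]
  ]
}}

```text
t: 40.55
tcp_pos: [578.7, -390.0, 21.3]
eef_rot: [-3.14, 0.002, 0.545]
ft_force: [-1.3, -0.3, -0.1]
grip_width: 92.0
```

Run:
```python
from h import *
go(579.8,-389,4,np.radians(31))
```

```text
t 40.55 tcp [ 578.7 -390.    21.3] rpy [-3.14e+00  2.00e-03  5.45e-01] F [-1.3 -0.3 -0.1] w 92.0 q [ 0.26  0.82  0.44  1.56 -0.42  0.86 -0.17]
units xyz [ 0.07 -0.01  0.87]
units rot [-0.02  0.03  0.05]
```

{"method": "servo_tool", "body": {
  "steps": [
    [0.07,0,0.5,0,0,0,-1],
    [0,0,0.37,0,0,0,-1],
    [0,0,0,0,0,0,-0.2],
    [0,0,0,0,0,0,1],
    [0,0,0,0,0,0,1],
    [0,0,0,0,0,0,1]
  ]
}}

```text
t: 41.3
tcp_pos: [581.5, -388.7, 5.9]
eef_rot: [3.141, -0.0, 0.546]
ft_force: [-0.3, -0.5, 1.6]
grip_width: 57.8
```

{"method": "servo_tool", "body": {
  "steps": [
    [0,0,0,0,0,0,-1],
    [0,0,0,0,0,0,-1],
    [0,0,0,0,0,-0.5,-1],
    [0,0,0,0,0,-1,-1],
    [0,0,0,0,0,-1,-1],
    [0,0,0,0,0,-1,-1],
    [0,0,0,0,0,-1,-1],
    [0,0,0,0,0,-1,-1],
    [0,0,0,0,0,-1,-1],
    [0,0,0,0,0,-1,-1]
  ]
}}

```text
t: 42.55
tcp_pos: [581.3, -388.7, 5.5]
eef_rot: [-3.142, 0.0, 1.15]
ft_force: [0.3, 0.1, -0.5]
grip_width: 92.0
```

{"method": "servo_tool", "body": {
  "steps": [
    [0,0,0,0,0,-1,-1],
    [0,0,0,0,0,-1,-1],
    [0,0,0,0,0,-1,-1],
    [0,0,0,0,0,-1,-1],
    [0,0,0,0,0,-1,-1],
    [0,0,0,0,0,-1,-1],
    [0,0,0,0,0,-1,-1],
    [0,0,0,0,0,-1,-1],
    [0,0,0,0,0,-1,-1],
    [0,0,0,0,0,-1,-1]
  ]
}}

```text
t: 43.8
tcp_pos: [581.3, -388.8, 5.5]
eef_rot: [-3.141, 0.0, 1.95]
ft_force: [-0.0, -0.2, -0.4]
grip_width: 92.0
```

Run:
```python
from h import *
go(580,-389,4,np.radians(121))
```

```text
t 43.8 tcp [ 581.3 -388.8    5.5] rpy [-3.141  0.     1.95 ] F [-0.  -0.2 -0.4] w 92.0 q [ 0.49  0.8   0.09  1.55 -0.09  0.79  0.99]
units xyz [ 0.01 -0.06  0.07]
units rot [-0.    0.   -2.02]
```

{"method": "servo_tool", "body": {
  "steps": [
    [0,0,0,0,0,-1,-1],
    [0,0,0.07,0,0,-1,-1],
    [0,0,0,0,0,0,-0.2],
    [0,0,0,0,0,0,1],
    [0,0,0,0,0,0,1],
    [0,0,0,0,0,0,1]
  ]
}}

```text
t: 44.55
tcp_pos: [581.4, -388.6, 4.1]
eef_rot: [-3.142, 0.0, 2.106]
ft_force: [0.2, -1.1, -0.0]
grip_width: 57.6
```

{"method": "servo_tool", "body": {
  "steps": [
    [0,0,-0.5,0,0,0,1],
    [0,0,-1,0,0,0,1],
    [0,0,-1,0,0,0,1],
    [0,0,-1,0,0,0,1],
    [0,0,-1,0,0,0,1],
    [0,0,-1,0,0,0,1],
    [0,0,-1,0,0,0,1]
  ]
}}

```text
t: 45.42
tcp_pos: [581.4, -388.7, 135.6]
eef_rot: [3.141, 0.0, 2.106]
ft_force: [0.2, -0.5, -1.8]
grip_width: 58.0
```

Run:
```python
from h import *
plan(529.7,-21.2,134,120.7+51,19)
```

```text
from [ 581.4 -388.7  135.6] 120.7 turn/row -0.586
[0.9, 0.38, 0.0]
[0.88, 0.42, 0.0]
[0.86, 0.46, 0.0]
[0.84, 0.5, 0.0]
[0.82, 0.54, 0.0]
[0.79, 0.58, 0.0]
[0.76, 0.61, 0.0]
[0.73, 0.65, 0.0]
[0.7, 0.68, 0.0]
[0.67, 0.71, 0.0]
[0.63, 0.74, 0.0]
[0.6, 0.77, 0.0]
[0.56, 0.8, 0.0]
[0.52, 0.82, 0.0]
[0.48, 0.85, 0.0]
[0.44, 0.87, 0.0]
[0.4, 0.89, 0.0]
[0.36, 0.91, 0.0]
[0.32, 0.92, 0.0]
```

{"method": "servo_tool", "body": {
  "steps": [
    [0.9,0.38,0,0,0,-0.586,1],
    [0.88,0.42,0,0,0,-0.586,1],
    [0.86,0.46,0,0,0,-0.586,1],
    [0.84,0.5,0,0,0,-0.586,1],
    [0.82,0.54,0,0,0,-0.586,1],
    [0.79,0.58,0,0,0,-0.586,1],
    [0.76,0.61,0,0,0,-0.586,1],
    [0.73,0.65,0,0,0,-0.586,1],
    [0.7,0.68,0,0,0,-0.586,1],
    [0.67,0.71,0,0,0,-0.586,1]
  ]
}}

```text
t: 46.68
tcp_pos: [554.3, -193.8, 134.1]
eef_rot: [3.142, 0.0, 2.578]
ft_force: [-0.1, -0.5, -1.7]
grip_width: 57.8
```

{"method": "servo_tool", "body": {
  "steps": [
    [0.63,0.74,0,0,0,-0.586,1],
    [0.6,0.77,0,0,0,-0.586,1],
    [0.56,0.8,0,0,0,-0.586,1],
    [0.52,0.82,0,0,0,-0.586,1],
    [0.48,0.85,0,0,0,-0.586,1],
    [0.44,0.87,0,0,0,-0.586,1],
    [0.4,0.89,0,0,0,-0.586,1],
    [0.36,0.91,0,0,0,-0.586,1],
    [0.32,0.92,0,0,0,-0.586,1],
    [0,0,0,0,0,0,1]
  ]
}}

```text
t: 47.92
tcp_pos: [530.1, -18.9, 134.2]
eef_rot: [3.141, -0.0, 3.001]
ft_force: [-0.3, -0.5, -2.9]
grip_width: 57.4
```

Run:
```python
from h import *
go(529.6,-21.2,88,np.radians(171.7))
```

```text
t 47.92 tcp [530.1 -18.9 134.2] rpy [ 3.141 -0.     3.001] F [-0.3 -0.5 -2.9] w 57.4 q [ 0.17  0.38 -0.23  1.94  0.11  0.83  1.32]
units xyz [ 0.01 -0.12  2.31]
units rot [ 0.01 -0.    0.05]
```

{"method": "servo_tool", "body": {
  "steps": [
    [0.01,-0.12,1,0,0,0,1],
    [0,0,0.9,0,0,0,1],
    [0,0,0.4,0,0,0,1],
    [0,0,0,0,0,0,1]
  ]
}}

```text
t: 48.42
tcp_pos: [529.2, -23.7, 87.3]
eef_rot: [-3.141, -0.002, 2.996]
ft_force: [-0.2, 0.2, -1.9]
grip_width: 57.6
```

{"method": "servo_tool", "body": {
  "steps": [
    [0,0,0.15,0,0,0,1],
    [0,0,0.15,0,0,0,1],
    [0,0,0,0,0,0,1]
  ]
}}

```text
t: 48.8
tcp_pos: [530.6, -22.8, 82.6]
eef_rot: [3.141, 0.002, 2.997]
ft_force: [2.0, 2.8, -0.2]
grip_width: 57.6
```

{"method": "servo_tool", "body": {
  "steps": [
    [0,0,0.1,0,0,0,1],
    [0,0,0.1,0,0,0,1],
    [0,0,0,0,0,0,1]
  ]
}}

```text
t: 49.18
tcp_pos: [531.0, -22.0, 79.1]
eef_rot: [3.14, 0.002, 2.998]
ft_force: [0.1, 5.9, 3.8]
grip_width: 57.8
```

{"method": "servo_tool", "body": {
  "steps": [
    [0,0.06,0,0,0,0,1],
    [0,0,0.05,0,0,0,1],
    [0,0,0,0,0,0,1]
  ]
}}

```text
t: 49.55
tcp_pos: [531.0, -21.6, 78.0]
eef_rot: [3.141, 0.002, 2.997]
ft_force: [-0.3, 4.3, 6.6]
grip_width: 57.7
```

{"method": "servo_tool", "body": {
  "steps": [
    [0,0.05,0,0,0,0.5,1],
    [0,0,0,0,0,0,1]
  ]
}}

```text
t: 49.8
tcp_pos: [529.7, -21.0, 76.8]
eef_rot: [3.141, -0.001, 2.957]
ft_force: [0.8, 3.1, -1.5]
grip_width: 57.6
```

Run:
```python
from h import *
go(529.6,-21.2,75,np.radians(171.7)); print(sensors.sense()["ft_torque"])
s=eyes.camera('side');crop(s,260,340,180,250,9,'pics/q1.png')
```

```text
t 49.8 tcp [529.7 -21.   76.8] rpy [ 3.141e+00 -1.000e-03  2.957e+00] F [ 0.8  3.1 -1.5] w 57.6 q [ 0.15  0.47 -0.2   1.97  0.14  0.71  1.26]
units xyz [ 0.   -0.01  0.09]
units rot [ 0.   -0.01 -0.5 ]
[ 0.82759108 -0.16709726 -0.08319448]
```

View pics/q1.png

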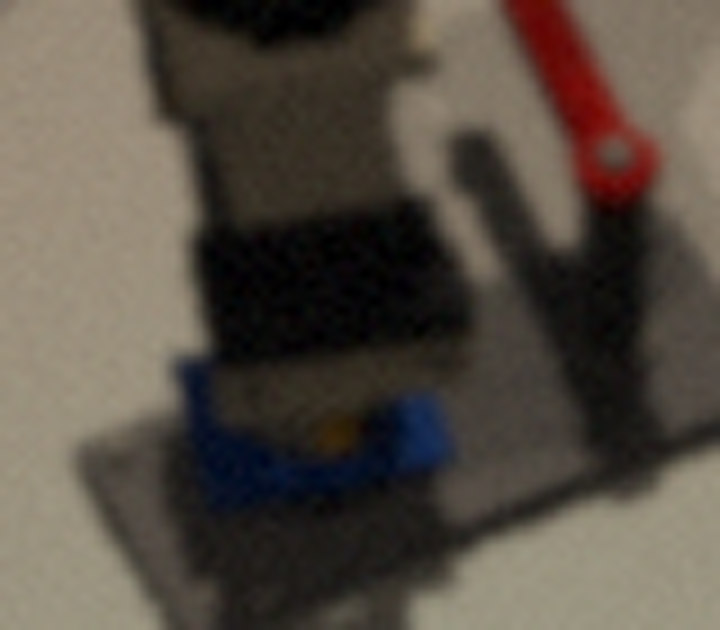

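{"method": "servo_tool", "body": {
  "steps": [
    [0,0.03,0.15,0,0,0,1],
    [0,0,0.15,0,0,0,1],
    [0,0,0,0,0,0,1]
  ]
}}

```text
t: 50.22
tcp_pos: [529.5, -20.9, 70.5]
eef_rot: [-3.141, -0.001, 2.957]
ft_force: [0.4, 3.9, -2.3]
grip_width: 57.9
```

{"method": "servo_tool", "body": {
  "steps": [
    [0,0.03,0.3,0,0,0,1],
    [0,0,0.3,0,0,0,1],
    [0,0,0.3,0,0,0,1],
    [0,0,0.15,0,0,0,1],
    [0,0,0,0,0,0,1]
  ]
}}

```text
t: 50.85
tcp_pos: [530.0, -20.7, 49.7]
eef_rot: [-3.141, -0.001, 2.956]
ft_force: [-0.2, -0.3, -2.1]
grip_width: 57.4
```

{"method": "servo_tool", "body": {
  "steps": [
    [0,0,0.08,0,0,0,1],
    [0,0,0.06,0,0,0,1],
    [0,0,0,0,0,0,1]
  ]
}}

```text
t: 51.22
tcp_pos: [530.3, -20.4, 47.3]
eef_rot: [-3.142, 0.0, 2.956]
ft_force: [-0.4, -0.4, -1.8]
grip_width: 57.9
```

{"method": "servo_tool", "body": {
  "steps": [
    [0,0,0,0,0,0,-0.5],
    [0,0,0,0,0,0,-0.5],
    [0,0,-0.5,0,0,0,-0.7],
    [0,0,-1,0,0,0,-1],
    [0,0,-1,0,0,0,-1],
    [0,0,-1,0,0,0,-1],
    [0,0,-1,0,0,0,-1],
    [0,0,-1,0,0,0,-1]
  ]
}}

```text
t: 52.22
tcp_pos: [530.4, -20.2, 158.8]
eef_rot: [3.141, 0.001, 2.957]
ft_force: [0.4, 0.5, 0.2]
grip_width: 92.1
```

Run:
```python
from h import *
t=eyes.camera('top');cv2.imwrite('pics/top4.png',t[:,:,::-1]);s=eyes.camera('side');cv2.imwrite('pics/side4.png',s[:,:,::-1])
crop(s,220,420,170,310,4,'pics/n4.png')
sep(t,"top",(385,430,195,235));sep(s,"side",(322,360,262,300))
crop(t,370,430,120,190,8,'pics/can.png')
```

```text
top sep px [406.7 214.1] rectC 583.3 -217.8 cen [ 583.1 -217.9] size 75.2 58.0 x-axis deg 74.0
side sep px [339.7 280.7] rectC 579.2 -219.2 cen [ 579.  -219.9] size 76.1 58.2 x-axis deg 74.4
```

View pics/n4.png

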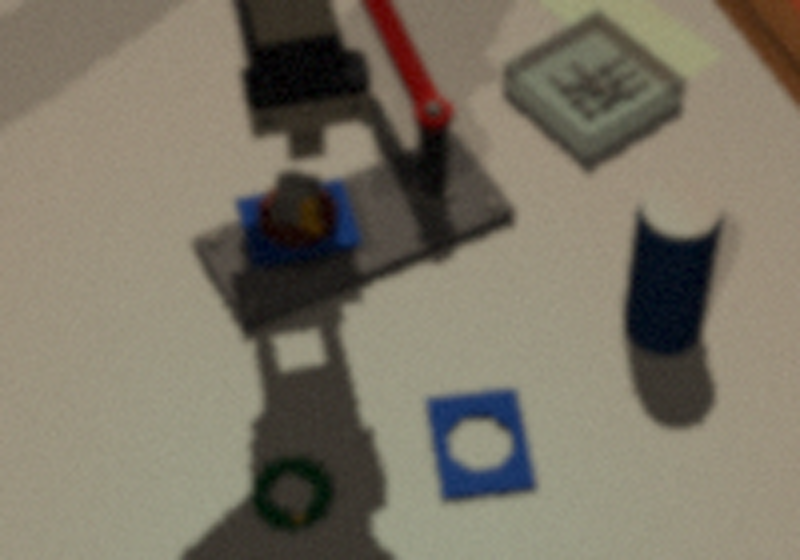

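View pics/can.png

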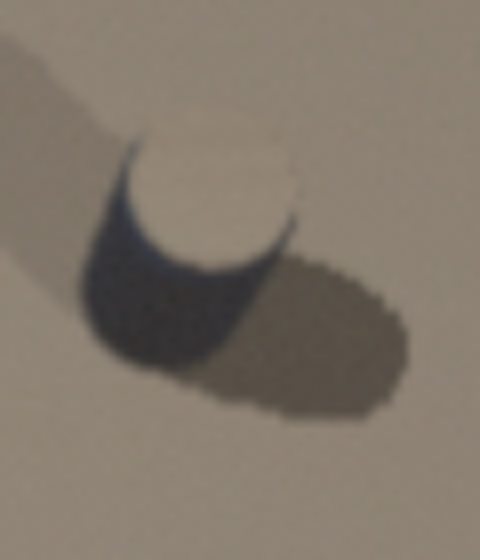

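Run:
```python
from h import *
print(onz("top",[[396.5,143]],130),onz("top",[[390.9,155]],0))
plan(583,-218,22,164.5,11,[530.4,-20.2,158.8])
```

```text
[[ 740.47309523 -179.02527232  130.        ]] [[ 745.31971848 -182.08527865    0.        ]]
from [530.4 -20.2 158.8] 169.4 turn/row 0.097
[-0.4, -0.84, 0.62]
[-0.41, -0.84, 0.62]
[-0.41, -0.83, 0.62]
[-0.42, -0.83, 0.62]
[-0.43, -0.83, 0.62]
[-0.43, -0.82, 0.62]
[-0.44, -0.82, 0.62]
[-0.45, -0.82, 0.62]
[-0.45, -0.81, 0.62]
[-0.46, -0.81, 0.62]
[-0.46, -0.81, 0.62]
```

{"method": "servo_tool", "body": {
  "steps": [
    [-0.4,-0.84,0.3,0,0,0.1,-1],
    [-0.41,-0.84,0.5,0,0,0.1,-1],
    [-0.41,-0.83,0.6,0,0,0.1,-1],
    [-0.42,-0.83,0.6,0,0,0.1,-1],
    [-0.43,-0.83,0.6,0,0,0.1,-1],
    [-0.43,-0.82,0.6,0,0,0.1,-1],
    [-0.44,-0.82,0.7,0,0,0.1,-1],
    [-0.45,-0.82,0.7,0,0,0.1,-1],
    [-0.45,-0.81,0.7,0,0,0.1,-1],
    [-0.46,-0.81,0.8,0,0,0.1,-1]
  ]
}}

```text
t: 53.58
tcp_pos: [578.4, -201.3, 34.4]
eef_rot: [3.142, 0.0, 2.876]
ft_force: [0.5, -0.0, 0.9]
grip_width: 92.0
```

{"method": "servo_tool", "body": {
  "steps": [
    [-0.46,-0.81,0.5,0,0,0.1,-1],
    [0,0,0,0,0,0,-1]
  ]
}}

```text
t: 53.82
tcp_pos: [581.9, -220.6, 24.2]
eef_rot: [-3.141, -0.001, 2.866]
ft_force: [-0.9, -0.3, 0.6]
grip_width: 91.6
```

Run:
```python
from h import *
go(582.6,-218,2,np.radians(164.4))
```

```text
t 53.83 tcp [ 581.9 -220.6   24.2] rpy [-3.141e+00 -1.000e-03  2.866e+00] F [-0.9 -0.3  0.6] w 91.6 q [ 0.41  0.67 -0.12  1.75  0.12  0.72  1.52]
units xyz [0.   0.13 1.11]
units rot [-0.01 -0.02 -0.05]
```

{"method": "servo_tool", "body": {
  "steps": [
    [0,0.06,0.5,0,0,0,-1],
    [0,0,0.3,0,0,0,-1],
    [0,0,0,0,0,0,-1]
  ]
}}

```text
t: 54.2
tcp_pos: [582.6, -215.9, 8.8]
eef_rot: [3.141, -0.001, 2.87]
ft_force: [-0.2, -0.6, 0.1]
grip_width: 91.7
```

Run:
```python
from h import *
go(582.6,-218,2.2,np.radians(164.4))
```

```text
t 54.2 tcp [ 582.6 -215.9    8.8] rpy [ 3.141e+00 -1.000e-03  2.870e+00] F [-0.2 -0.6  0.1] w 91.7 q [ 0.4   0.69 -0.12  1.76  0.12  0.7   1.51]
units xyz [-0.03 -0.1   0.33]
units rot [ 0.01 -0.01  0.01]
```

{"method": "servo_tool", "body": {
  "steps": [
    [0,-0.08,0.32,0,0,0,-1],
    [0,0,0,0,0,0,-1],
    [0,0,0,0,0,0,-0.2],
    [0,0,0,0,0,0,1],
    [0,0,0,0,0,0,1]
  ]
}}

```text
t: 54.82
tcp_pos: [582.7, -218.6, 3.1]
eef_rot: [3.142, 0.0, 2.869]
ft_force: [-0.7, 0.6, 0.6]
grip_width: 76.9
```

{"method": "servo_tool", "body": {
  "steps": [
    [0,0,0,0,0,0,-1],
    [0,0,0,0,0,0,-1],
    [0,0,-0.5,0,0,0,-1],
    [0,0,-0.3,0,0,1,-1],
    [0,0,0,0,0,1,-1],
    [0,0,0,0,0,1,-1],
    [0,0,0,0,0,1,-1],
    [0,0,0,0,0,1,-1],
    [0,0,0,0,0,1,-1],
    [0,0,0,0,0,1,-1]
  ]
}}

```text
t: 56.08
tcp_pos: [582.9, -218.6, 19.7]
eef_rot: [3.141, 0.001, 2.306]
ft_force: [-0.7, -0.7, 0.6]
grip_width: 92.1
```

{"method": "servo_tool", "body": {
  "steps": [
    [0,0,0,0,0,1,-1],
    [0,0,0,0,0,1,-1],
    [0,0,0,0,0,1,-1],
    [0,0,0,0,0,1,-1],
    [0,0,0,0,0,1,-1],
    [0,0,0,0,0,1,-1],
    [0,0,0,0,0,1,-1],
    [0,0,0,0,0,1,-1],
    [0,0,0,0,0,1,-1],
    [0,0,0,0,0,1,-1]
  ]
}}

```text
t: 57.32
tcp_pos: [583.0, -218.4, 19.7]
eef_rot: [3.141, -0.0, 1.506]
ft_force: [-0.8, 0.2, 0.3]
grip_width: 91.7
```

{"method": "servo_tool", "body": {
  "steps": [
    [0,0,0,0,0,1,-1],
    [0,0,0,0,0,1,-1],
    [0,0,0,0,0,0.6,-1],
    [0,0,0,0,0,0,-1]
  ]
}}

```text
t: 57.82
tcp_pos: [583.0, -218.3, 19.5]
eef_rot: [3.141, -0.0, 1.301]
ft_force: [0.1, -0.1, -1.0]
grip_width: 92.2
```

Run:
```python
from h import *
go(582.6,-218,2.2,np.radians(74.4))
```

```text
t 57.83 tcp [ 583.  -218.3   19.5] rpy [ 3.141 -0.     1.301] F [ 0.1 -0.1 -1. ] w 92.2 q [ 0.12  0.69  0.27  1.77 -0.26  0.72  0.26]
units xyz [ 0.01 -0.02  0.87]
units rot [ 0.01 -0.    0.04]
```

{"method": "servo_tool", "body": {
  "steps": [
    [0,0,0.5,0,0,0,-1],
    [0,0,0.36,0,0,0,-0.7],
    [0,0,0,0,0,0,-0.2],
    [0,0,0,0,0,0,1],
    [0,0,0,0,0,0,1],
    [0,0,0,0,0,0,1]
  ]
}}

```text
t: 58.58
tcp_pos: [582.4, -218.5, 1.7]
eef_rot: [-3.141, -0.0, 1.301]
ft_force: [-0.3, 0.5, -0.1]
grip_width: 61.1
```

{"method": "servo_tool", "body": {
  "steps": [
    [0,0,-0.5,0,0,0,1],
    [0,0,-1,0,0,0,1],
    [0,0,-1,0,0,0,1],
    [0,0,-1,0,0,0,1],
    [0,0,-1,0,0,0,1],
    [0,0,-1,0,0,0,1],
    [0,0,-0.7,0,0,0,1]
  ]
}}

```text
t: 59.45
tcp_pos: [583.0, -218.7, 127.4]
eef_rot: [3.14, -0.0, 1.301]
ft_force: [0.4, -0.2, -1.6]
grip_width: 61.0
```

Run:
```python
from h import *
plan(530,-20.9,126,171.7,22)
```

```text
from [ 583.  -218.7  127.4] 74.5 turn/row -0.964
[0.4, -0.24, 0.0]
[0.42, -0.2, 0.0]
[0.43, -0.17, 0.0]
[0.44, -0.14, 0.0]
[0.45, -0.1, 0.0]
[0.46, -0.07, 0.0]
[0.46, -0.03, 0.0]
[0.47, 0.0, 0.0]
[0.46, 0.04, 0.0]
[0.46, 0.08, 0.0]
[0.45, 0.11, 0.0]
[0.44, 0.14, 0.0]
[0.43, 0.18, 0.0]
[0.41, 0.21, 0.0]
[0.4, 0.24, 0.0]
[0.38, 0.27, 0.0]
[0.36, 0.3, 0.0]
[0.33, 0.33, 0.0]
[0.31, 0.35, 0.0]
[0.28, 0.37, 0.0]
[0.25, 0.39, 0.0]
[0.22, 0.41, 0.0]
```

{"method": "servo_tool", "body": {
  "steps": [
    [0.4,-0.24,0,0,0,-0.964,1],
    [0.42,-0.2,0,0,0,-0.964,1],
    [0.43,-0.17,0,0,0,-0.964,1],
    [0.44,-0.14,0,0,0,-0.964,1],
    [0.45,-0.1,0,0,0,-0.964,1],
    [0.46,-0.07,0,0,0,-0.964,1],
    [0.46,-0.03,0,0,0,-0.964,1],
    [0.47,0,0,0,0,-0.964,1],
    [0.46,0.04,0,0,0,-0.964,1],
    [0.46,0.08,0,0,0,-0.964,1]
  ]
}}

```text
t: 60.7
tcp_pos: [558.3, -128.7, 125.9]
eef_rot: [-3.141, -0.0, 2.074]
ft_force: [0.7, -0.2, -0.1]
grip_width: 61.3
```

{"method": "servo_tool", "body": {
  "steps": [
    [0.45,0.11,0,0,0,-0.964,1],
    [0.44,0.14,0,0,0,-0.964,1],
    [0.43,0.18,0,0,0,-0.964,1],
    [0.41,0.21,0,0,0,-0.964,1],
    [0.4,0.24,0,0,0,-0.964,1],
    [0.38,0.27,0,0,0,-0.964,1],
    [0.36,0.3,0,0,0,-0.964,1],
    [0.33,0.33,0,0,0,-0.964,1],
    [0.31,0.35,0,0,0,-0.964,1],
    [0.28,0.37,0,0,0,-0.964,1]
  ]
}}

```text
t: 61.95
tcp_pos: [533.9, -39.0, 125.9]
eef_rot: [-3.141, -0.0, 2.845]
ft_force: [-0.3, 0.8, -1.0]
grip_width: 61.3
```

{"method": "servo_tool", "body": {
  "steps": [
    [0.25,0.39,0,0,0,-0.964,1],
    [0.22,0.41,0.3,0,0,-0.964,1],
    [0,0,0.6,0,0,0,1],
    [0,0,0.4,0,0,0,1],
    [0,0,0,0,0,0,1]
  ]
}}

```text
t: 62.58
tcp_pos: [528.3, -21.9, 98.7]
eef_rot: [-3.141, -0.002, 2.996]
ft_force: [0.3, -0.9, -1.3]
grip_width: 61.3
```

Run:
```python
from h import *
go(530,-20.9,80,np.radians(171.7))
```

```text
t 62.58 tcp [528.3 -21.9  98.7] rpy [-3.141e+00 -2.000e-03  2.996e+00] F [ 0.3 -0.9 -1.3] w 61.3 q [ 0.07  0.43 -0.1   1.97  0.06  0.75  1.36]
units xyz [-0.08  0.06  0.93]
units rot [-0.01 -0.03 -0.01]
```

{"method": "servo_tool", "body": {
  "steps": [
    [-0.04,0.03,0.3,0,0,0,1],
    [0,0,0,0,0,0,1],
    [0,0,0,0,0,0,1]
  ]
}}

```text
t: 62.95
tcp_pos: [530.1, -20.8, 93.8]
eef_rot: [-3.142, 0.0, 2.997]
ft_force: [0.2, 0.1, -0.6]
grip_width: 60.9
```

Run:
```python
from h import *
go(530,-20.9,60,np.radians(171.7))
```

```text
t 62.95 tcp [530.1 -20.8  93.8] rpy [-3.142  0.     2.997] F [ 0.2  0.1 -0.6] w 60.9 q [ 0.07  0.44 -0.1   1.97  0.06  0.74  1.36]
units xyz [ 0.01 -0.    1.69]
units rot [-0.  0.  0.]
```

{"method": "servo_tool", "body": {
  "steps": [
    [0,0,0.3,0,0,0,1],
    [0,0,0.3,0,0,0,1],
    [0,0,0.3,0,0,0,1],
    [0,0,0,0,0,0,1]
  ]
}}

```text
t: 63.45
tcp_pos: [529.4, -20.7, 74.9]
eef_rot: [-3.141, -0.001, 2.997]
ft_force: [0.5, 0.8, -0.3]
grip_width: 61.0
```

{"method": "servo_tool", "body": {
  "steps": [
    [0,0,0.3,0,0,0,1],
    [0,0,0.3,0,0,0,1],
    [0,0,0.2,0,0,0,1],
    [0,0,0,0,0,0,1]
  ]
}}

```text
t: 63.95
tcp_pos: [529.6, -20.8, 59.2]
eef_rot: [-3.141, -0.001, 2.997]
ft_force: [-0.5, 0.9, -0.5]
grip_width: 61.3
```

{"method": "servo_tool", "body": {
  "steps": [
    [0,0,0.08,0,0,0,1],
    [0,0,0.02,0,0,0,1],
    [0,0,0,0,0,0,1]
  ]
}}

```text
t: 64.32
tcp_pos: [530.1, -20.8, 57.8]
eef_rot: [3.142, 0.0, 2.997]
ft_force: [-0.6, -0.4, -0.2]
grip_width: 61.2
```

{"method": "servo_tool", "body": {
  "steps": [
    [0,0,0,0,0,0,-0.5],
    [0,0,0,0,0,0,-0.5],
    [0,0,-0.5,0,0,0,-0.7],
    [0,0,-1,0,0,0,-1],
    [0,0,-1,0,0,0,-1],
    [0,0,-1,0,0,0,-1],
    [0,0,-1,0,0,0,-1],
    [0,0,-0.5,0,0,0,-1]
  ]
}}

```text
t: 65.32
tcp_pos: [530.9, -20.7, 159.5]
eef_rot: [3.141, 0.002, 2.997]
ft_force: [0.3, -0.3, -0.3]
grip_width: 91.6
```

Run:
```python
from h import *
t=eyes.camera('top');cv2.imwrite('pics/top5.png',t[:,:,::-1]);s=eyes.camera('side');cv2.imwrite('pics/side5.png',s[:,:,::-1])
crop(s,230,350,180,310,4,'pics/n5.png'); crop(t,380,500,240,300,5,'pics/g5.png')
H=hsv(t); 
print(H[264,392:418].tolist())
```

```text
[[17, 45, 79], [14, 46, 72], [18, 46, 67], [33, 47, 54], [47, 76, 54], [41, 58, 62], [33, 42, 66], [20, 47, 81], [16, 46, 84], [15, 42, 84], [18, 46, 84], [17, 47, 87], [16, 50, 87], [14, 44, 86], [16, 51, 85], [14, 50, 77], [18, 52, 74], [15, 44, 70], [18, 44, 70], [22, 45, 63], [25, 85, 57], [20, 163, 91], [20, 137, 93], [18, 59, 87], [19, 48, 85], [18, 51, 85]]
```

View pics/n5.png

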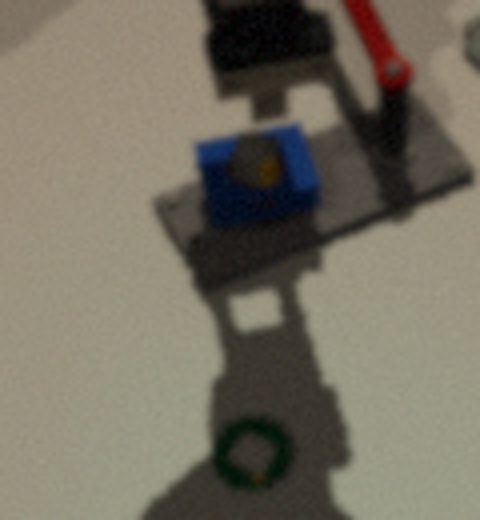

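View pics/g5.png

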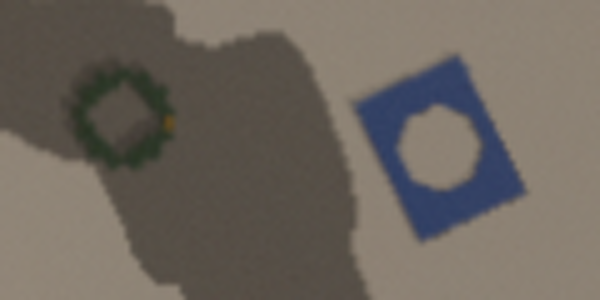

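```bash
cat >> h.py <<'E'
def green(im,n,box,s0=58):
    x0,x1,y0,y1=box; H=hsv(im); m=((H[...,0]>30)&(H[...,0]<95)&(H[...,1]>s0))|((H[...,0]>17)&(H[...,0]<34)&(H[...,1]>110))
    o=np.zeros(m.shape,np.uint8); o[y0:y1,x0:x1]=m[y0:y1,x0:x1]; o=cv2.morphologyEx(o,cv2.MORPH_CLOSE,np.ones((3,3),np.uint8))
    c,f,p,a=filled(o); (cx,cy),r=cv2.minEnclosingCircle(c); P=onz(n,[p],6)[0]; yc=ycen(im,cv2.dilate(f,np.ones((3,3),np.uint8))); Y=onz(n,[yc[0]],12)[0]; d=Y-P
    print(n,"green a",a,p.round(1),"encl",round(cx,1),round(cy,1),round(r,1),"C",P.round(1),"r",round(float(np.hypot(*d[:2])),1),"ang",round(float(np.degrees(np.arctan2(d[1],d[0]))),1),yc)
E
python3 - <<'E'
from h import *
for k in (0,5):
    green(cv2.imread(f"pics/top{k}.png")[:,:,::-1],"top",(388,420,248,282)); green(cv2.imread(f"pics/side{k}.png")[:,:,::-1],"side",(278,308,280,308))
    t=cv2.imread(f"pics/top{k}.png")[:,:,::-1];
    if k: sep(t,"top",(445,490,245,292))
E
```

```text
top green a 283.0 [404.5 263.3] encl 404.3 263.6 9.8 C [ 454.  -206.6    6. ] r 21.9 ang -97.2 (array([413.29159543, 264.19375978]), 11)
side green a 293.0 [292.5 292.9] encl 292.6 292.7 9.8 C [ 450.4 -207.5    6. ] r 24.3 ang -98.4 (array([294.43773264, 299.67864509]), 14)
top green a 271.0 [404.5 263.3] encl 404.4 263.6 9.7 C [ 454.1 -206.6    6. ] r 21.9 ang -97.1 (array([413.30341574, 264.14052112]), 9)
side green a 295.0 [292.6 293.1] encl 292.9 293.2 10.3 C [ 450.4 -208.     6. ] r 22.6 ang -98.6 (array([294.32888353, 299.2858321 ]), 15)
top sep px [467.5 269.3] rectC 436.4 -370.0 cen [ 436.4 -370.4] size 74.9 58.0 x-axis deg 23.9
```

Run:
```python
from h import *
plan(453,-207,22,60.5,25,[530.5,-20.7,159.5])
```

```text
from [530.5 -20.7 159.5] 171.7 turn/row 0.971
[0.1, -0.39, 0.28]
[0.07, -0.4, 0.28]
[0.04, -0.4, 0.28]
[0.01, -0.4, 0.28]
[-0.02, -0.4, 0.28]
[-0.06, -0.4, 0.28]
[-0.09, -0.39, 0.28]
[-0.12, -0.39, 0.28]
[-0.15, -0.38, 0.28]
[-0.18, -0.36, 0.28]
[-0.2, -0.35, 0.28]
[-0.23, -0.33, 0.28]
[-0.25, -0.31, 0.28]
[-0.28, -0.29, 0.28]
[-0.3, -0.27, 0.28]
[-0.32, -0.25, 0.28]
[-0.34, -0.22, 0.28]
[-0.35, -0.19, 0.28]
[-0.37, -0.17, 0.28]
[-0.38, -0.14, 0.28]
[-0.39, -0.11, 0.28]
[-0.4, -0.08, 0.28]
[-0.4, -0.05, 0.28]
[-0.4, -0.01, 0.28]
[-0.4, 0.02, 0.28]
```

{"method": "servo_tool", "body": {
  "steps": [
    [0.1,-0.39,0,0,0,0.97,-1],
    [0.07,-0.4,0,0,0,0.97,-1],
    [0.04,-0.4,0,0,0,0.97,-1],
    [0.01,-0.4,0,0,0,0.97,-1],
    [-0.02,-0.4,0,0,0,0.97,-1],
    [-0.06,-0.4,0,0,0,0.97,-1],
    [-0.09,-0.39,0,0,0,0.97,-1],
    [-0.12,-0.39,0,0,0,0.97,-1],
    [-0.15,-0.38,0,0,0,0.97,-1],
    [-0.18,-0.36,0,0,0,0.97,-1]
  ]
}}

```text
t: 66.68
tcp_pos: [498.4, -95.5, 156.8]
eef_rot: [-3.14, -0.001, 2.219]
ft_force: [-0.5, 0.2, -0.7]
grip_width: 91.9
```

{"method": "servo_tool", "body": {
  "steps": [
    [-0.2,-0.35,0.4,0,0,0.97,-1],
    [-0.23,-0.33,0.4,0,0,0.97,-1],
    [-0.25,-0.31,0.4,0,0,0.97,-1],
    [-0.28,-0.29,0.4,0,0,0.97,-1],
    [-0.3,-0.27,0.5,0,0,0.97,-1],
    [-0.32,-0.25,0.5,0,0,0.97,-1],
    [-0.34,-0.22,0.5,0,0,0.97,-1],
    [-0.35,-0.19,0.5,0,0,0.97,-1],
    [-0.37,-0.17,0.5,0,0,0.97,-1],
    [-0.38,-0.14,0.5,0,0,0.97,-1]
  ]
}}

```text
t: 67.92
tcp_pos: [467.4, -169.8, 64.6]
eef_rot: [-3.14, 0.0, 1.443]
ft_force: [0.1, 0.2, 0.7]
grip_width: 91.6
```

{"method": "servo_tool", "body": {
  "steps": [
    [-0.39,-0.11,0.5,0,0,0.97,-1],
    [-0.4,-0.08,0.5,0,0,0.97,-1],
    [-0.4,-0.05,0.5,0,0,0.97,-1],
    [-0.4,-0.01,0.5,0,0,0.97,-1],
    [-0.4,0.02,0.3,0,0,0.97,-1],
    [0,0,0,0,0,0,-1],
    [0,0,0,0,0,0,-1]
  ]
}}

```text
t: 68.8
tcp_pos: [452.6, -206.6, 19.5]
eef_rot: [-3.141, -0.0, 1.059]
ft_force: [0.6, 0.3, -0.8]
grip_width: 92.3
```

Run:
```python
from h import *
go(453.3,-207,4,np.radians(60.5))
```

```text
t 68.8 tcp [ 452.6 -206.6   19.5] rpy [-3.141 -0.     1.059] F [ 0.6  0.3 -0.8] w 92.3 q [ 0.13  0.54  0.3   2.08 -0.29  0.56  0.12]
units xyz [-0.    0.04  0.78]
units rot [-0.01 -0.    0.04]
```

{"method": "servo_tool", "body": {
  "steps": [
    [0,0.04,0.4,0,0,0,-1],
    [0,0,0.36,0,0,0,-0.8],
    [0,0,0,0,0,0,-0.2],
    [0,0,0,0,0,0,1],
    [0,0,0,0,0,0,1],
    [0,0,0,0,0,0,1]
  ]
}}

```text
t: 69.55
tcp_pos: [453.5, -207.4, 4.7]
eef_rot: [3.141, -0.0, 1.057]
ft_force: [-0.0, 0.6, -0.6]
grip_width: 53.7
```

{"method": "servo_tool", "body": {
  "steps": [
    [0,0,0,0,0,0,-1],
    [0,0,0,0,0,0,-1],
    [0,0,0,0,0,-0.5,-1],
    [0,0,0,0,0,-1,-1],
    [0,0,0,0,0,-1,-1],
    [0,0,0,0,0,-1,-1],
    [0,0,0,0,0,-1,-1],
    [0,0,0,0,0,-1,-1],
    [0,0,0,0,0,-1,-1],
    [0,0,0,0,0,-1,-1]
  ]
}}

```text
t: 70.8
tcp_pos: [453.4, -207.4, 4.5]
eef_rot: [3.142, 0.0, 1.661]
ft_force: [0.6, -0.1, 0.0]
grip_width: 91.8
```

{"method": "servo_tool", "body": {
  "steps": [
    [0,0,0,0,0,-1,-1],
    [0,0,0,0,0,-1,-1],
    [0,0,0,0,0,-1,-1],
    [0,0,0,0,0,-1,-1],
    [0,0,0,0,0,-1,-1],
    [0,0,0,0,0,-1,-1],
    [0,0,0,0,0,-1,-1],
    [0,0,0,0,0,-1,-1],
    [0,0,0,0,0,-1,-1],
    [0,0,0,0,0,-1,-1]
  ]
}}

```text
t: 72.05
tcp_pos: [453.3, -207.5, 4.5]
eef_rot: [-3.142, 0.0, 2.461]
ft_force: [0.0, -0.3, 0.8]
grip_width: 91.9
```

{"method": "servo_tool", "body": {
  "steps": [
    [0,0,0,0,0,-1,-1],
    [0,0,0,0,0,-1,-1],
    [0,0,0,0,0,0,-0.2],
    [0,0,0,0,0,0,1],
    [0,0,0,0,0,0,1],
    [0,0,0,0,0,0,1]
  ]
}}

```text
t: 72.8
tcp_pos: [453.4, -207.3, 4.5]
eef_rot: [3.142, -0.0, 2.617]
ft_force: [0.5, 0.8, -0.4]
grip_width: 56.1
```

Run:
```python
from h import *
go(453,-207,4,np.radians(150.7))
```

```text
t 72.8 tcp [ 453.4 -207.3    4.5] rpy [ 3.142 -0.     2.617] F [ 0.5  0.8 -0.4] w 56.1 q [ 0.47  0.55 -0.11  2.07  0.12  0.52  1.31]
units xyz [0.02 0.   0.02]
units rot [ 0.   -0.   -0.17]
```

{"method": "servo_tool", "body": {
  "steps": [
    [0,0,0,0,0,0,1],
    [0,0,-0.5,0,0,0,1],
    [0,0,-1,0,0,0,1],
    [0,0,-1,0,0,0,1],
    [0,0,-1,0,0,0,1],
    [0,0,-1,0,0,0,1],
    [0,0,-1,0,0,0,1],
    [0,0,-1,0,0,0,1]
  ]
}}

```text
t: 73.8
tcp_pos: [452.9, -207.3, 135.6]
eef_rot: [-3.141, -0.0, 2.617]
ft_force: [-0.1, 0.0, -2.0]
grip_width: 53.8
```

Run:
```python
from h import *
plan(529.9,-20.9,133,171.2,11)
```

```text
from [ 452.9 -207.3  135.6] 150.0 turn/row -0.421
[0.12, 0.91, 0.01]
[0.09, 0.91, 0.01]
[0.06, 0.91, 0.01]
[0.03, 0.92, 0.01]
[-0.0, 0.92, 0.01]
[-0.03, 0.92, 0.01]
[-0.06, 0.91, 0.01]
[-0.09, 0.91, 0.01]
[-0.13, 0.91, 0.01]
[-0.16, 0.9, 0.01]
[-0.19, 0.9, 0.01]
```

{"method": "servo_tool", "body": {
  "steps": [
    [0.12,0.91,0,0,0,-0.42,1],
    [0.09,0.91,0,0,0,-0.42,1],
    [0.06,0.91,0,0,0,-0.42,1],
    [0.03,0.92,0,0,0,-0.42,1],
    [0,0.92,0,0,0,-0.42,1],
    [-0.03,0.92,0,0,0,-0.42,1],
    [-0.06,0.91,0,0,0,-0.42,1],
    [-0.09,0.91,0,0,0,-0.42,1],
    [-0.13,0.91,0,0,0,-0.42,1],
    [-0.16,0.9,0,0,0,-0.42,1]
  ]
}}

```text
t: 75.05
tcp_pos: [523.8, -36.9, 134.5]
eef_rot: [3.142, -0.0, 2.955]
ft_force: [-0.5, -1.3, -2.4]
grip_width: 53.5
```

{"method": "servo_tool", "body": {
  "steps": [
    [-0.19,0.9,0,0,0,-0.42,1],
    [0,0,0.6,0,0,0,1],
    [0,0,0.9,0,0,0,1],
    [0,0,0.4,0,0,0,1],
    [0,0,0,0,0,0,1],
    [0,0,0,0,0,0,1]
  ]
}}

```text
t: 75.8
tcp_pos: [530.6, -21.3, 96.6]
eef_rot: [3.142, 0.0, 2.986]
ft_force: [0.4, 0.5, -1.2]
grip_width: 53.8
```

Run:
```python
from h import *
go(529.8,-20.8,84,np.radians(171.2))
```

```text
t 75.8 tcp [530.6 -21.3  96.6] rpy [3.142 0.    2.986] F [ 0.4  0.5 -1.2] w 53.8 q [ 0.22  0.45 -0.28  1.96  0.17  0.76  1.25]
units xyz [0.04 0.02 0.63]
units rot [ 0.    0.   -0.02]
```

{"method": "servo_tool", "body": {
  "steps": [
    [0.03,0.02,0.3,0,0,0,1],
    [0,0,0.3,0,0,0,1],
    [0,0,0,0,0,0,1]
  ]
}}

```text
t: 76.18
tcp_pos: [529.4, -20.5, 83.9]
eef_rot: [-3.141, -0.001, 2.987]
ft_force: [0.4, -0.0, -2.3]
grip_width: 53.8
```

{"method": "servo_tool", "body": {
  "steps": [
    [0,0,0.15,0,0,0,1],
    [0,0,0.1,0,0,0,1],
    [0,0,0,0,0,0,1]
  ]
}}

```text
t: 76.55
tcp_pos: [529.8, -20.5, 79.3]
eef_rot: [-3.142, -0.0, 2.987]
ft_force: [-0.2, -0.3, -1.9]
grip_width: 53.3
```

{"method": "servo_tool", "body": {
  "steps": [
    [0,0,0.1,0,0,0,1],
    [0,0,0,0,0,0,1]
  ]
}}

```text
t: 76.8
tcp_pos: [529.8, -20.5, 77.4]
eef_rot: [3.142, -0.0, 2.987]
ft_force: [0.3, 0.2, -1.8]
grip_width: 53.6
```

{"method": "servo_tool", "body": {
  "steps": [
    [0,0,0.2,0,0,0,1],
    [0,0,0.2,0,0,0,1],
    [0,0,0.15,0,0,0,1],
    [0,0,0,0,0,0,1]
  ]
}}

```text
t: 77.3
tcp_pos: [529.6, -20.5, 66.1]
eef_rot: [-3.142, -0.001, 2.987]
ft_force: [-0.7, -0.2, -1.7]
grip_width: 53.7
```

{"method": "servo_tool", "body": {
  "steps": [
    [0,0,0.06,0,0,0,1],
    [0,0,0.02,0,0,0,1],
    [0,0,0,0,0,0,1]
  ]
}}

```text
t: 77.68
tcp_pos: [529.9, -20.5, 64.9]
eef_rot: [3.142, 0.0, 2.987]
ft_force: [-0.1, 0.1, -2.6]
grip_width: 53.6
```

{"method": "servo_tool", "body": {
  "steps": [
    [0,0,0,0,0,0,-0.3],
    [0,0,0,0,0,0,-0.5],
    [0,0,-0.5,0,0,0,-0.7],
    [0,0,-1,0,0,0,-1],
    [0,0,-1,0,0,0,-1],
    [0,0,-1,0,0,0,-1],
    [0,0,-1,0,0,0,-1]
  ]
}}

```text
t: 78.55
tcp_pos: [530.2, -20.5, 156.5]
eef_rot: [3.141, 0.001, 2.987]
ft_force: [0.1, 0.3, -0.3]
grip_width: 91.5
```

Run:
```python
from h import *
t=eyes.camera('top');cv2.imwrite('pics/top6.png',t[:,:,::-1]);s=eyes.camera('side');cv2.imwrite('pics/side6.png',s[:,:,::-1])
crop(s,230,350,180,310,4,'pics/n6.png')
sep(t,"top",(445,490,245,292));sep(s,"side",(288,334,330,376))
plan(436,-370.8,22,113.6,20,[529.9,-20.5,154])
```

```text
top sep px [467.5 269.3] rectC 436.4 -370.0 cen [ 436.3 -370.4] size 74.9 58.0 x-axis deg 23.9
side sep px [310.1 352.7] rectC 433.1 -372.0 cen [ 432.4 -372.7] size 75.6 59.3 x-axis deg 22.4
from [529.9 -20.5 154. ] 171.1 turn/row 0.628
[0.1, -0.9, 0.33]
[0.05, -0.91, 0.33]
[0.01, -0.91, 0.33]
[-0.04, -0.91, 0.33]
[-0.08, -0.9, 0.33]
[-0.13, -0.9, 0.33]
[-0.17, -0.89, 0.33]
[-0.22, -0.88, 0.33]
[-0.26, -0.87, 0.33]
[-0.31, -0.85, 0.33]
[-0.35, -0.84, 0.33]
[-0.39, -0.82, 0.33]
[-0.43, -0.8, 0.33]
[-0.47, -0.78, 0.33]
[-0.51, -0.75, 0.33]
[-0.55, -0.72, 0.33]
[-0.58, -0.7, 0.33]
[-0.62, -0.67, 0.33]
[-0.65, -0.63, 0.33]
[-0.68, -0.6, 0.33]
```

View pics/n6.png

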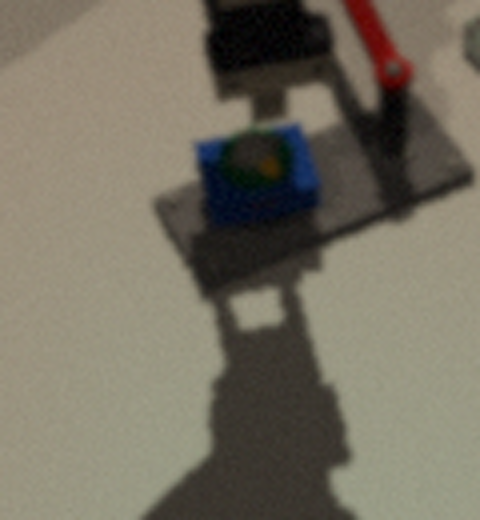

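Green sits on top of the second separator around the hub. Now the last separator.

{"method": "servo_tool", "body": {
  "steps": [
    [0.1,-0.9,0,0,0,0.63,-1],
    [0.05,-0.91,0,0,0,0.63,-1],
    [0.01,-0.91,0,0,0,0.63,-1],
    [-0.04,-0.91,0,0,0,0.63,-1],
    [-0.08,-0.9,0,0,0,0.63,-1],
    [-0.13,-0.9,0,0,0,0.63,-1],
    [-0.17,-0.89,0,0,0,0.63,-1],
    [-0.22,-0.88,0.4,0,0,0.63,-1],
    [-0.26,-0.87,0.5,0,0,0.63,-1],
    [-0.31,-0.85,0.5,0,0,0.63,-1]
  ]
}}

```text
t: 79.9
tcp_pos: [481.8, -196.8, 125.9]
eef_rot: [-3.141, -0.001, 2.479]
ft_force: [0.2, 0.9, -0.1]
grip_width: 91.5
```

{"method": "servo_tool", "body": {
  "steps": [
    [-0.35,-0.84,0.5,0,0,0.63,-1],
    [-0.39,-0.82,0.5,0,0,0.63,-1],
    [-0.43,-0.8,0.5,0,0,0.63,-1],
    [-0.47,-0.78,0.5,0,0,0.63,-1],
    [-0.51,-0.75,0.5,0,0,0.63,-1],
    [-0.55,-0.72,0.5,0,0,0.63,-1],
    [-0.58,-0.7,0.5,0,0,0.63,-1],
    [-0.62,-0.67,0.5,0,0,0.63,-1],
    [-0.65,-0.63,0.5,0,0,0.63,-1],
    [-0.68,-0.6,0.5,0,0,0.63,-1]
  ]
}}

```text
t: 81.15
tcp_pos: [434.7, -372.3, 26.2]
eef_rot: [-3.142, -0.0, 1.975]
ft_force: [-0.2, -0.5, 0.4]
grip_width: 91.7
```

{"method": "servo_tool", "body": {
  "steps": [
    [0,0,0,0,0,0,-1],
    [0,0,0,0,0,0,-1]
  ]
}}

```text
t: 81.4
tcp_pos: [435.3, -370.5, 26.9]
eef_rot: [3.141, -0.001, 1.979]
ft_force: [0.3, -0.3, 0.1]
grip_width: 91.8
```

Run:
```python
from h import *
go(436,-370.8,2.2,np.radians(113.4))
```

```text
t 81.4 tcp [ 435.3 -370.5   26.9] rpy [ 3.141e+00 -1.000e-03  1.979e+00] F [ 0.3 -0.3  0.1] w 91.8 q [ 0.64  0.6   0.02  1.89 -0.02  0.65  1.09]
units xyz [-0.03  0.03  1.23]
units rot [ 0.   -0.01  0.  ]
```

{"method": "servo_tool", "body": {
  "steps": [
    [0,0.03,0.6,0,0,0,-1],
    [0,0,0.6,0,0,0,-1],
    [0,0,0,0,0,0,-1],
    [0,0,0,0,0,0,-0.5],
    [0,0,0,0,0,0,1],
    [0,0,0,0,0,0,1]
  ]
}}

```text
t: 82.15
tcp_pos: [435.7, -371.0, 3.2]
eef_rot: [3.141, 0.0, 1.979]
ft_force: [-0.1, -1.3, -0.7]
grip_width: 76.5
```

{"method": "servo_tool", "body": {
  "steps": [
    [0,0,0,0,0,0,-1],
    [0,0,0,0,0,0,-1],
    [0,0,-0.5,0,0,0,-1],
    [0,0,-0.3,0,0,1,-1],
    [0,0,0,0,0,1,-1],
    [0,0,0,0,0,1,-1],
    [0,0,0,0,0,1,-1],
    [0,0,0,0,0,1,-1],
    [0,0,0,0,0,1,-1],
    [0,0,0,0,0,1,-1]
  ]
}}

```text
t: 83.4
tcp_pos: [435.9, -371.0, 19.7]
eef_rot: [3.141, 0.0, 1.416]
ft_force: [0.4, -0.2, -0.4]
grip_width: 91.8
```

{"method": "servo_tool", "body": {
  "steps": [
    [0,0,0,0,0,1,-1],
    [0,0,0,0,0,1,-1],
    [0,0,0,0,0,1,-1],
    [0,0,0,0,0,1,-1],
    [0,0,0,0,0,1,-1],
    [0,0,0,0,0,1,-1],
    [0,0,0,0,0,1,-1],
    [0,0,0,0,0,1,-1],
    [0,0,0,0,0,1,-1],
    [0,0,0,0,0,1,-1]
  ]
}}

```text
t: 84.65
tcp_pos: [436.1, -370.9, 19.7]
eef_rot: [3.141, -0.001, 0.616]
ft_force: [0.5, -0.6, -0.0]
grip_width: 91.7
```

{"method": "servo_tool", "body": {
  "steps": [
    [0,0,0,0,0,1,-1],
    [0,0,0,0,0,1,-1],
    [0,0,0,0,0,0.6,-1],
    [0,0,0,0,0,0,-1]
  ]
}}

```text
t: 85.15
tcp_pos: [436.0, -370.8, 19.5]
eef_rot: [3.141, -0.001, 0.412]
ft_force: [0.3, 0.7, 0.1]
grip_width: 92.2
```

Run:
```python
from h import *
go(435.7,-370.8,2.2,np.radians(23.4))
```

```text
t 85.15 tcp [ 436.  -370.8   19.5] rpy [ 3.141e+00 -1.000e-03  4.120e-01] F [0.3 0.7 0.1] w 92.2 q [ 0.33  0.65  0.42  1.9  -0.41  0.67 -0.16]
units xyz [-0.01 -0.01  0.86]
units rot [ 0.   -0.01  0.04]
```

{"method": "servo_tool", "body": {
  "steps": [
    [0,0,0.5,0,0,0,-1],
    [0,0,0.36,0,0,0,-0.7],
    [0,0,0,0,0,0,-0.2],
    [0,0,0,0,0,0,1],
    [0,0,0,0,0,0,1],
    [0,0,0,0,0,0,1]
  ]
}}

```text
t: 85.9
tcp_pos: [435.5, -370.8, 1.7]
eef_rot: [-3.141, -0.0, 0.411]
ft_force: [-0.3, 0.0, -0.4]
grip_width: 61.0
```

{"method": "servo_tool", "body": {
  "steps": [
    [0,0,-0.5,0,0,0,1],
    [0,0,-1,0,0,0,1],
    [0,0,-1,0,0,0,1],
    [0,0,-1,0,0,0,1],
    [0,0,-1,0,0,0,1],
    [0,0,-1,0,0,0,1],
    [0,0,-0.7,0,0,0,1]
  ]
}}

```text
t: 86.78
tcp_pos: [435.9, -371.1, 127.4]
eef_rot: [3.141, -0.001, 0.411]
ft_force: [0.0, 1.0, -0.4]
grip_width: 61.4
```

Run:
```python
from h import *
plan(529.9,-20.8,127,-8.5,19)
```

```text
from [ 435.9 -371.1  127.4] 23.5 turn/row 0.368
[0.59, -0.75, 0.0]
[0.57, -0.76, 0.0]
[0.55, -0.78, 0.0]
[0.53, -0.8, 0.0]
[0.5, -0.81, 0.0]
[0.48, -0.83, 0.0]
[0.45, -0.84, 0.0]
[0.43, -0.85, 0.0]
[0.4, -0.86, 0.0]
[0.38, -0.88, 0.0]
[0.35, -0.89, 0.0]
[0.33, -0.9, 0.0]
[0.3, -0.91, 0.0]
[0.27, -0.91, 0.0]
[0.25, -0.92, 0.0]
[0.22, -0.93, 0.0]
[0.19, -0.94, 0.0]
[0.16, -0.94, 0.0]
[0.14, -0.94, 0.0]
```

{"method": "servo_tool", "body": {
  "steps": [
    [0.59,-0.75,0,0,0,0.37,1],
    [0.57,-0.76,0,0,0,0.37,1],
    [0.55,-0.78,0,0,0,0.37,1],
    [0.53,-0.8,0,0,0,0.37,1],
    [0.5,-0.81,0,0,0,0.37,1],
    [0.48,-0.83,0,0,0,0.37,1],
    [0.45,-0.84,0,0,0,0.37,1],
    [0.43,-0.85,0,0,0,0.37,1],
    [0.4,-0.86,0,0,0,0.37,1],
    [0.38,-0.88,0,0,0,0.37,1]
  ]
}}

```text
t: 88.02
tcp_pos: [484.9, -185.8, 125.9]
eef_rot: [-3.141, 0.0, 0.114]
ft_force: [1.1, -0.5, -0.4]
grip_width: 61.0
```

{"method": "servo_tool", "body": {
  "steps": [
    [0.35,-0.89,0,0,0,0.37,1],
    [0.33,-0.9,0,0,0,0.37,1],
    [0.3,-0.91,0,0,0,0.37,1],
    [0.27,-0.91,0,0,0,0.37,1],
    [0.25,-0.92,0,0,0,0.37,1],
    [0.22,-0.93,0,0,0,0.37,1],
    [0.19,-0.94,0,0,0,0.37,1],
    [0.16,-0.94,0,0,0,0.37,1],
    [0.14,-0.94,0,0,0,0.37,1],
    [0,0,0,0,0,0,1]
  ]
}}

```text
t: 89.28
tcp_pos: [530.0, -18.9, 125.8]
eef_rot: [-3.141, 0.0, -0.148]
ft_force: [-0.8, -0.5, -0.5]
grip_width: 61.0
```

{"method": "servo_tool", "body": {
  "steps": [
    [0,0,0.6,0,0,0,1],
    [0,0,0.8,0,0,0,1],
    [0,0,0,0,0,0,1],
    [0,0,0,0,0,0,1]
  ]
}}

```text
t: 89.78
tcp_pos: [529.5, -21.3, 97.4]
eef_rot: [3.141, 0.001, -0.152]
ft_force: [1.3, 0.4, -0.5]
grip_width: 61.6
```

Run:
```python
from h import *
go(529.8,-20.7,90)
```

```text
t 89.78 tcp [529.5 -21.3  97.4] rpy [ 3.141e+00  1.000e-03 -1.520e-01] F [ 1.3  0.4 -0.5] w 61.6 q [-0.47  0.48  0.57  1.98 -0.37  0.78 -1.41]
units xyz [ 0.01 -0.03  0.37]
```

{"method": "servo_tool", "body": {
  "steps": [
    [0,-0.02,0.3,0,0,0,1],
    [0,0,0.3,0,0,0,1],
    [0,0,0.3,0,0,0,1],
    [0,0,0.1,0,0,0,1],
    [0,0,0,0,0,0,1]
  ]
}}

```text
t: 90.4
tcp_pos: [529.7, -20.3, 77.5]
eef_rot: [3.141, 0.0, -0.152]
ft_force: [0.7, 0.3, -0.9]
grip_width: 60.9
```

{"method": "servo_tool", "body": {
  "steps": [
    [0,0,0.06,0,0,0,1],
    [0,0,0.02,0,0,0,1],
    [0,0,0,0,0,0,1]
  ]
}}

```text
t: 90.78
tcp_pos: [529.9, -20.2, 76.2]
eef_rot: [-3.142, -0.0, -0.152]
ft_force: [0.4, 0.4, -0.8]
grip_width: 60.9
```

{"method": "servo_tool", "body": {
  "steps": [
    [0,0,0.07,0,0,0,1],
    [0,0,0.02,0,0,0,1],
    [0,0,0,0,0,0,1]
  ]
}}

```text
t: 91.15
tcp_pos: [529.8, -20.2, 74.2]
eef_rot: [3.142, 0.0, -0.152]
ft_force: [-0.1, 0.5, 0.4]
grip_width: 61.2
```

{"method": "servo_tool", "body": {
  "steps": [
    [0,0,0,0,0,0,-0.5],
    [0,0,0,0,0,0,-0.5],
    [0,0,-0.5,0,0,0,-0.5],
    [0,0,0,0,0,0,-0.1],
    [0,0,0,0,0,0,-0.1],
    [0,0,0,0,0,0,-0.1]
  ]
}}

```text
t: 91.9
tcp_pos: [529.8, -20.2, 84.2]
eef_rot: [-3.142, 0.0, -0.152]
ft_force: [0.4, 0.1, -0.2]
grip_width: 51.1
```

Run:
```python
from h import *
go(529.8,-20.7,78)
s=eyes.camera('side');crop(s,250,340,180,260,8,'pics/n7.png')
```

```text
t 91.9 tcp [529.8 -20.2  84.2] rpy [-3.142  0.    -0.152] F [ 0.4  0.1 -0.2] w 51.1 q [-0.46  0.51  0.56  1.99 -0.38  0.75 -1.39]
units xyz [0.01 0.03 0.31]
```

View pics/n7.png

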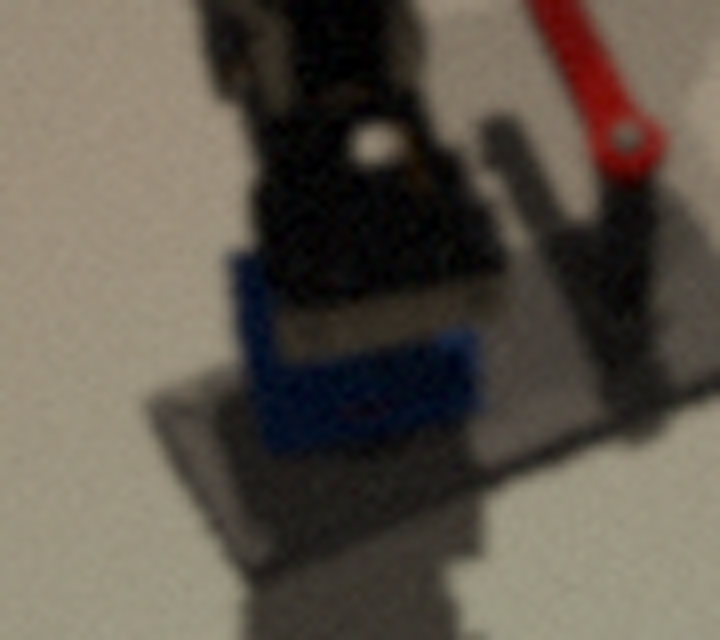

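Press gently on the top separator to read the stack height.

{"method": "servo_tool", "body": {
  "steps": [
    [0,0,0.15,0,0,0,-0.1],
    [0,0,0.1,0,0,0,-0.1],
    [0,0,0,0,0,0,-0.1]
  ]
}}

```text
t: 92.32
tcp_pos: [529.6, -20.3, 79.0]
eef_rot: [3.141, 0.001, -0.152]
ft_force: [-0.7, -0.5, -0.7]
grip_width: 50.5
```

{"method": "servo_tool", "body": {
  "steps": [
    [0,0,0.1,0,0,0,-0.1],
    [0,0,0,0,0,0,-0.1]
  ]
}}

```text
t: 92.58
tcp_pos: [530.0, -20.3, 77.3]
eef_rot: [-3.142, -0.0, -0.152]
ft_force: [-0.7, 0.2, 0.6]
grip_width: 50.6
```

{"method": "servo_tool", "body": {
  "steps": [
    [0,0,0.05,0,0,0,-0.1],
    [0,0,0.05,0,0,0,-0.1],
    [0,0,0,0,0,0,-0.1]
  ]
}}

```text
t: 92.95
tcp_pos: [530.2, -20.3, 77.1]
eef_rot: [-3.14, -0.0, -0.152]
ft_force: [-5.5, 0.9, 18.6]
grip_width: 50.4
```

{"method": "servo_tool", "body": {
  "steps": [
    [0,0,-0.5,0,0,0,-0.1],
    [0,0,-1,0,0,0,-0.5],
    [0,0,-1,0,0,0,-0.5],
    [0,0,-1,0,0,0,-0.5],
    [0,0,-1,0,0,0,-0.5],
    [0,0,-0.5,0,0,0,-0.5]
  ]
}}

```text
t: 93.7
tcp_pos: [530.4, -20.2, 176.4]
eef_rot: [-3.141, -0.001, -0.152]
ft_force: [0.0, 0.5, 0.2]
grip_width: 68.8
```

Run:
```python
from h import *
t=eyes.camera('top'); s=eyes.camera('side'); cv2.imwrite('pics/top8.png',t[:,:,::-1]);cv2.imwrite('pics/side8.png',s[:,:,::-1])
crop(t,240,350,160,260,6,'pics/r1.png'); crop(s,250,350,140,250,6,'pics/r2.png')
go(645,145,170)
```

```text
t 93.8 tcp [530.6 -20.1 176.2] rpy [-3.141e+00 -2.000e-03 -1.510e-01] F [-0.3 -0.7  0.8] w 68.6 q [-0.53  0.37  0.64  1.93 -0.27  0.93 -1.49]
units xyz [ 4.41 -9.03  0.33]
```

View pics/r1.png

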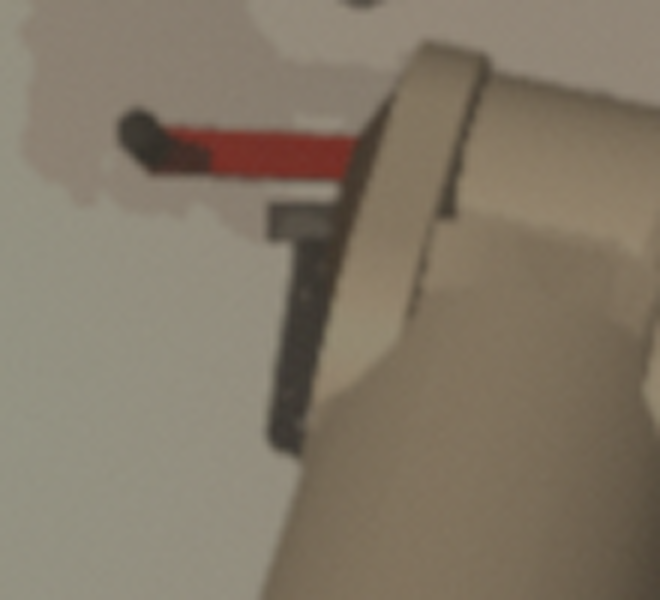

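View pics/r2.png

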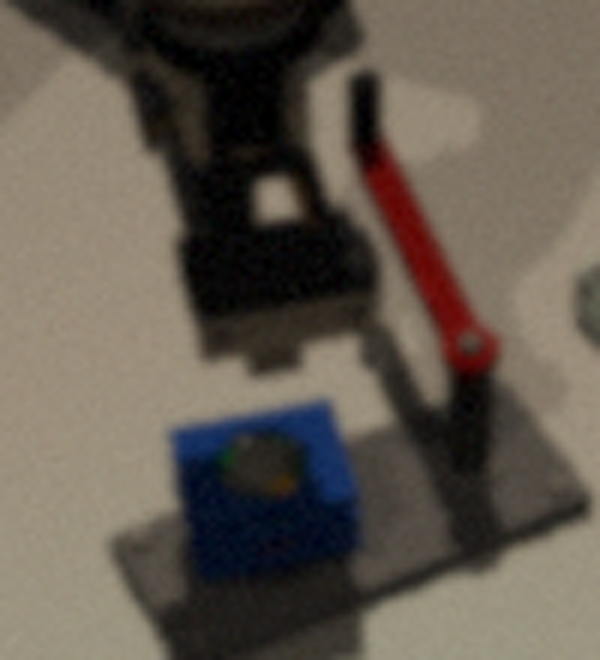

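Run:
```python
from h import *
k=onz("top",[[262.7,181]],137)[0]; print(k, tri([262.7,181],[250+366/6-.4,140+76/6-.4]))
p=np.array([639.8,-10.2]); d=k[:2]-p; print(np.hypot(*d),np.degrees(np.arctan2(d[1],d[0])))
```

```text
[649.57453389 144.4769227  137.        ] (array([648.25472527, 144.74861856, 136.86435934]), np.float64(2.701527035087162))
154.98545715149595 86.38410290663799
```

Run:
```python
from h import *
plan(649,144.5,176,86.4,21)
```

```text
from [530.6 -20.1 176.2] -8.7 turn/row -0.988
[0.22, -0.43, 0.0]
[0.25, -0.41, 0.0]
[0.28, -0.39, 0.0]
[0.31, -0.37, 0.0]
[0.34, -0.34, 0.0]
[0.37, -0.31, 0.0]
[0.39, -0.28, 0.0]
[0.41, -0.25, 0.0]
[0.43, -0.22, 0.0]
[0.45, -0.18, 0.0]
[0.46, -0.15, 0.0]
[0.47, -0.11, 0.0]
[0.48, -0.07, 0.0]
[0.48, -0.03, 0.0]
[0.48, 0.0, 0.0]
[0.48, 0.04, 0.0]
[0.48, 0.08, 0.0]
[0.47, 0.12, 0.0]
[0.46, 0.15, 0.0]
[0.44, 0.19, 0.0]
[0.43, 0.22, 0.0]
```

{"method": "servo_tool", "body": {
  "steps": [
    [0.22,-0.43,0,0,0,-0.99,-0.3],
    [0.25,-0.41,0,0,0,-0.99,-0.3],
    [0.28,-0.39,0,0,0,-0.99,-0.3],
    [0.31,-0.37,0,0,0,-0.99,-0.3],
    [0.34,-0.34,0,0,0,-0.99,-0.3],
    [0.37,-0.31,0,0,0,-0.99,-0.3],
    [0.39,-0.28,0,0,0,-0.99,-0.3],
    [0.41,-0.25,0,0,0,-0.99,-0.3],
    [0.43,-0.22,0,0,0,-0.99,-0.3],
    [0.45,-0.18,0,0,0,-0.99,-0.3]
  ]
}}

```text
t: 95.05
tcp_pos: [585.4, 58.4, 174.0]
eef_rot: [-3.141, 0.002, 0.643]
ft_force: [-0.6, -0.1, -0.4]
grip_width: 59.4
```

{"method": "servo_tool", "body": {
  "steps": [
    [0.46,-0.15,0,0,0,-0.99,-0.3],
    [0.47,-0.11,0,0,0,-0.99,-0.3],
    [0.48,-0.07,0,0,0,-0.99,-0.3],
    [0.48,-0.03,0,0,0,-0.99,-0.3],
    [0.48,0,0,0,0,-0.99,-0.3],
    [0.48,0.04,0,0,0,-0.99,-0.3],
    [0.48,0.08,0,0,0,-0.99,-0.3],
    [0.47,0.12,0,0,0,-0.99,-0.3],
    [0.46,0.15,0,0,0,-0.99,-0.3],
    [0.44,0.19,0,0,0,-0.99,-0.3]
  ]
}}

```text
t: 96.3
tcp_pos: [641.5, 136.9, 173.7]
eef_rot: [-3.139, 0.001, 1.435]
ft_force: [-0.5, 0.0, -0.3]
grip_width: 59.9
```

{"method": "servo_tool", "body": {
  "steps": [
    [0.43,0.22,0,0,0,-0.99,-0.3],
    [0,0,0,0,0,0,-0.3],
    [0,0,0,0,0,0,-0.3]
  ]
}}

```text
t: 96.68
tcp_pos: [647.1, 144.0, 174.5]
eef_rot: [-3.14, 0.001, 1.51]
ft_force: [0.6, -0.1, -0.1]
grip_width: 59.6
```

Run:
```python
from h import *
go(649,144.5,111,np.radians(86.4))
```

```text
t 96.67 tcp [647.1 144.  174.5] rpy [-3.14e+00  1.00e-03  1.51e+00] F [ 0.6 -0.1 -0.1] w 59.6 q [-0.41  0.54  0.21  1.58 -0.13  1.03 -0.22]
units xyz [0.03 0.1  3.17]
units rot [-0.02  0.01  0.02]
```

{"method": "servo_tool", "body": {
  "steps": [
    [0.03,0.09,0.8,0,0,0,-0.3],
    [0,0,0.8,0,0,0,-0.3],
    [0,0,0.8,0,0,0,-0.3],
    [0,0,0.8,0,0,0,-0.3],
    [0,0,0,0,0,0,0.45],
    [0,0,0,0,0,0,0.45],
    [0,0,0,0,0,0,0.45]
  ]
}}

```text
t: 97.55
tcp_pos: [650.2, 145.2, 112.2]
eef_rot: [3.14, -0.0, 1.512]
ft_force: [-1.0, -0.7, 1.0]
grip_width: 34.3
```

Run:
```python
from h import *
go(649,144.5,111,np.radians(86.4))
s=eyes.camera('side');crop(s,260,360,90,210,5,'pics/w1.png')
```

```text
t 97.55 tcp [650.2 145.2 112.2] rpy [ 3.14  -0.     1.512] F [-1.  -0.7  1. ] w 34.3 q [-0.4   0.62  0.2   1.61 -0.14  0.92 -0.21]
units xyz [-0.04 -0.06  0.06]
units rot [ 0.02 -0.01  0.04]
```

View pics/w1.png

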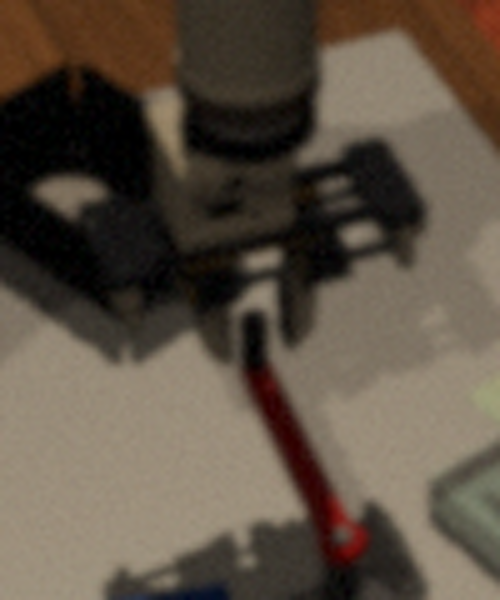

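{"method": "servo_tool", "body": {
  "steps": [
    [-0.025,-0.3,0,0,0,-0.5,0.45],
    [-0.025,-0.62,0,0,0,-1,0.45],
    [-0.025,-0.62,0,0,0,-1,0.45],
    [-0.025,-0.62,0,0,0,-1,0.45],
    [-0.025,-0.62,0,0,0,-1,0.45],
    [-0.025,-0.62,0,0,0,-1,0.45],
    [-0.025,-0.62,0,0,0,-1,0.45],
    [-0.025,-0.62,0,0,0,-1,0.45],
    [-0.025,-0.62,0,0,0,-1,0.45],
    [-0.025,-0.62,0,0,0,-1,0.45]
  ]
}}

```text
t: 98.85
tcp_pos: [540.0, 108.5, 111.8]
eef_rot: [3.141, 0.0, 2.276]
ft_force: [-0.2, -0.2, -0.7]
grip_width: 25.0
```

Run:
```python
from h import *
s=sensors.sense(); a=s["eef_rot"][2]; go(639.8+155*np.cos(a),-10.2+155*np.sin(a),111.5)
s=eyes.camera('side');crop(s,220,360,110,250,4,'pics/w2.png')
```

```text
t 98.85 tcp [540.  108.5 111.8] rpy [3.141 0.    2.276] F [-0.2 -0.2 -0.7] w 25.0 q [-0.26  0.44  0.02  1.91 -0.01  0.79  0.47]
units xyz [-0.   -0.05  0.02]
```

View pics/w2.png

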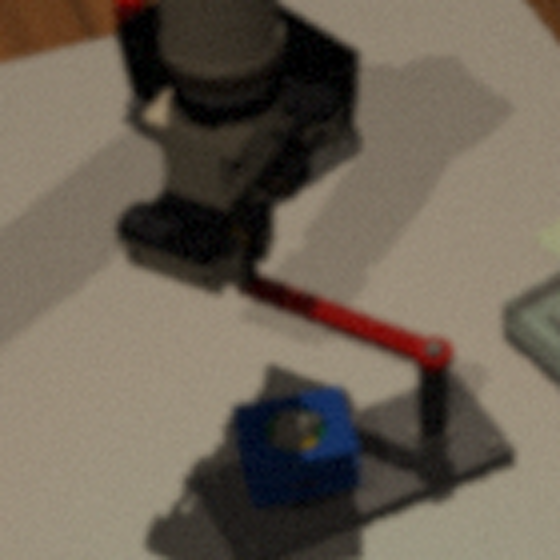

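{"method": "servo_tool", "body": {
  "steps": [
    [-0.025,-0.62,0,0,0,-1,0.45],
    [-0.025,-0.62,0,0,0,-1,0.45],
    [-0.025,-0.62,0,0,0,-1,0.45],
    [-0.025,-0.62,0,0,0,-1,0.45],
    [-0.025,-0.62,0,0,0,-1,0.45],
    [-0.025,-0.62,0,0,0,-1,0.45],
    [-0.025,-0.62,0,0,0,-1,0.45],
    [-0.025,-0.62,0,0,0,-1,0.45],
    [-0.025,-0.62,0,0,0,-1,0.45],
    [-0.025,-0.62,0,0,0,-1,0.45]
  ]
}}

```text
t: 100.15
tcp_pos: [485.8, 0.5, 111.7]
eef_rot: [3.141, 0.001, 3.074]
ft_force: [0.0, 1.0, -0.3]
grip_width: 25.4
```

{"method": "servo_tool", "body": {
  "steps": [
    [-0.025,-0.62,0,0,0,-1,0.45],
    [-0.025,-0.5,0,0,0,-0.8,0.45],
    [0,0,0,0,0,0,0.45]
  ]
}}

```text
t: 100.52
tcp_pos: [486.1, -22.5, 111.6]
eef_rot: [-3.141, 0.001, -3.07]
ft_force: [0.2, 0.2, 0.1]
grip_width: 25.1
```

Run:
```python
from h import *
s=sensors.sense(); p=np.array([639.8,-10.2]); d=s["tcp_pos"][:2]-p; print(np.hypot(*d),np.degrees(np.arctan2(d[1],d[0]))%360)
go(485.5,-25,111.5,np.radians(185.5))
s=eyes.camera('side');crop(s,220,360,110,250,4,'pics/w3.png')
```

```text
154.17410177898577 184.58824009124015
t 100.53 tcp [486.1 -22.5 111.6] rpy [-3.141e+00  1.000e-03 -3.070e+00] F [0.2 0.2 0.1] w 25.1 q [ 0.12  0.34 -0.15  2.06  0.07  0.74  1.57]
units xyz [ 0.04 -0.12  0.01]
units rot [-0.    0.01 -0.3 ]
```

View pics/w3.png

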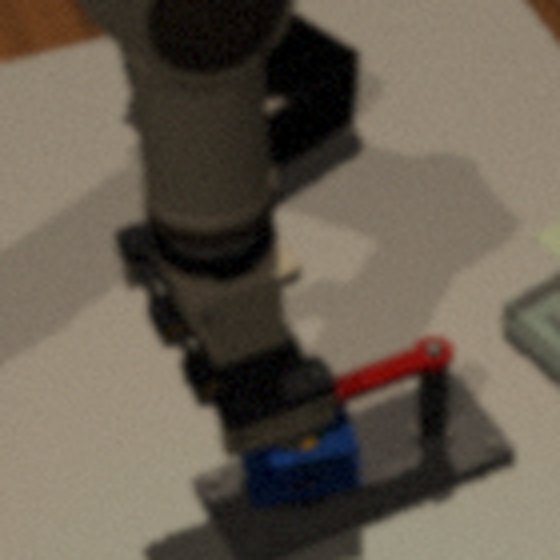

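{"method": "servo_tool", "body": {
  "steps": [
    [0,-0.18,0,0,0,-0.2,0.45],
    [0,0,0,0,0,0,0.45]
  ]
}}

```text
t: 100.82
tcp_pos: [486.3, -25.2, 111.4]
eef_rot: [-3.142, 0.0, -3.051]
ft_force: [0.1, -0.2, -1.0]
grip_width: 25.3
```

{"method": "servo_tool", "body": {
  "steps": [
    [0,0.15,0,0,0,0,0.1],
    [0,0,0,0,0,0,-0.1],
    [0,0,-0.3,0,0,0,-0.1],
    [0,0,-1,0,0,0,-0.1],
    [0,0,-1,0,0,0,-0.1],
    [0,0,-1,0,0,0,-0.1],
    [0,0,-1,0,0,0,-0.1]
  ]
}}

```text
t: 101.7
tcp_pos: [486.0, -22.4, 198.4]
eef_rot: [-3.142, 0.0, -3.052]
ft_force: [-0.6, -0.5, -0.8]
grip_width: 50.3
```

{"method": "servo_tool", "body": {
  "steps": [
    [0,1,0,0,0,0,-0.1],
    [0,1,0,0,0,0,-0.1],
    [0,1,0,0,0,0,-0.1],
    [0,1,0,0,0,0,-0.1],
    [0,1,0,0,0,0,-0.1],
    [0,1,0,0,0,0,-0.1],
    [0,1,0,0,0,0,-0.1],
    [0,1,0,0,0,0,-0.1],
    [0,1,0,0,0,0,-0.1],
    [0,1,0,0,0,0,-0.1]
  ]
}}

```text
t: 102.95
tcp_pos: [468.0, 177.4, 197.7]
eef_rot: [-3.142, 0.0, -3.052]
ft_force: [0.1, 0.2, -0.0]
grip_width: 50.2
```

Run:
```python
from h import *
t=eyes.camera('top'); s=eyes.camera('side'); cv2.imwrite('pics/top9.png',t[:,:,::-1]);cv2.imwrite('pics/side9.png',s[:,:,::-1])
crop(t,280,380,160,270,5,'pics/z1.png'); crop(s,250,360,170,260,7,'pics/z2.png')
```

```text
(no output)
```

View pics/z1.png

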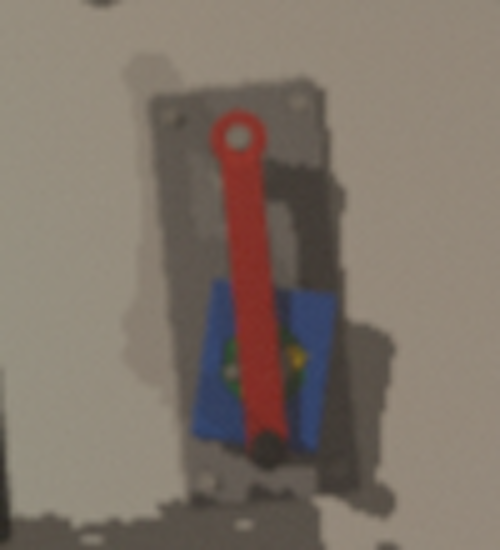

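View pics/z2.png

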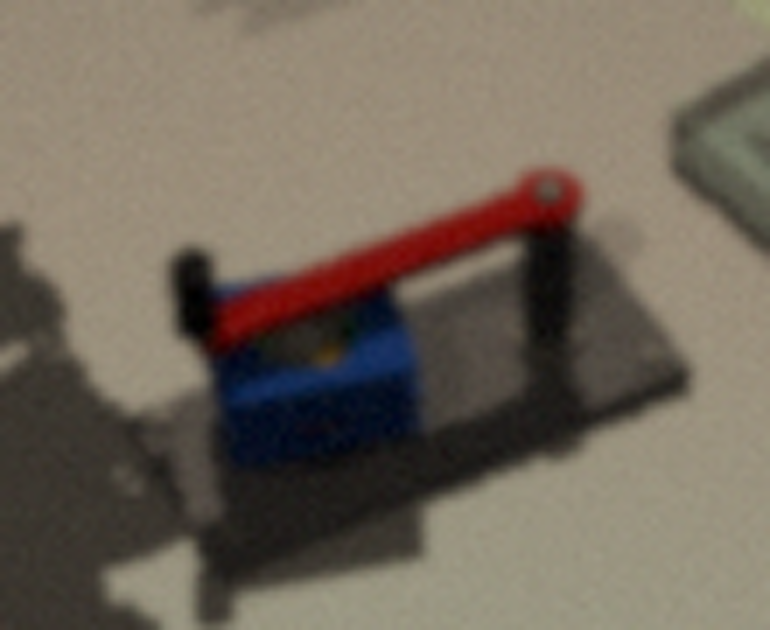

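Run:
```python
from h import *
k=onz("top",[[280+267/5-.4,160+445/5-.4]],137)[0]; p=onz("top",[[280+238/5-.4,160+137/5-.4]],102)[0]; h=np.array([529.9,-20.5])
d=k-p; e=h-p[:2]; print(k,p,np.hypot(*d[:2]),"keeper",np.arctan2(e[1],e[0])%6.2832-np.arctan2(d[1],d[0])%6.2832)
t=cv2.imread("pics/top9.png")[:,:,::-1]; x=mask(t,"blue",(310,355,208,255))
x=cv2.morphologyEx(x,cv2.MORPH_CLOSE,np.ones((9,9),np.uint8)); c,f,pp,a=filled(x); P=onz("top",c.reshape(-1,2),76)
print(cv2.minAreaRect(P[:,:2].astype(np.float32)))
```

```text
[486.69016536 -21.44604766 137.        ] [639.54473529  -9.35489584 102.        ] 153.3320432970632 keeper 0.02236153569019317
((526.0947265625, -44.351417541503906), (19.839038848876953, 74.275146484375), 89.12354278564453)
```

View pics/top9.png

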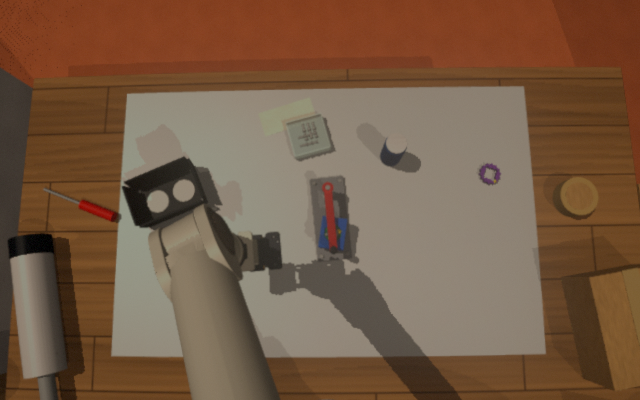

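Run:
```python
from h import *
print(onz("top",[[332.5,232.8]],77)); print(env.close_job()); print(sensors.sense()["t"])
```

```text
[[529.06401266 -20.88778263  77.        ]]
the job is handed in; nothing more can be done
None
the job is handed in; nothing more can be done
```

The job is handed in: all three sprockets are packed on the spindle and the keeper is back over the hub. It took about 103 of the 210 s, and no verdict was reported.

**What was done:**
- I swung the keeper aside to about 1.73 rad.
- I slid the large, medium and small sprockets down the hub in that order, with one separator laid on each. All three separators were used, so none was left over.
- I squeezed each part from two directions before lifting it, to centre it in the gripper.
- The medium sprocket first landed on top of the ribs. A turn of 0.04 rad clockwise let it drop in; the other two went in directly.

**Last checks:**
- **Stack height:** pressing lightly (about 19 N) on the top separator met contact at 77.1 mm, against 77 mm for a stack with no gaps.
- **Top separator:** its centre measured within about 1 mm of the hub axis.
- **Keeper:** it measured about 0.02 rad from the hub line, and the gripper is well clear.
- **Bystanders:** the end cap, bolt tray, grease can and purple look-alike look unmoved in the last top view.

**What disagreed or failed:**
- The side camera put the parts about 4 mm closer to the robot base than the top camera. I relied mainly on the top camera; the centring squeezes absorbed the rest.
- My final automatic outline of the top separator failed because the keeper covers part of it. The centre figure above comes from reading its corners by eye.
- The lower separators and the sprocket angles were not measured after placing. I judge them good because each sprocket slid down the ribs freely and the total height is right.

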